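Unmould jaggery blocks, fill the block dispenser and serve the first one

TASK

Take the cap off the block dispenser and load it with all the jaggery blocks from the open mould, lying flat: every thick block first, then the thin ones, so that the thick ones come out first. When all are in, push the dispenser's slide fully forward to bring out the first block, draw the slide fully back home, and set that block flat in the middle of the saucer for the pan. Leave the cap back on the dispenser, and do not disturb the pressure-cooker parts and the spoon rest.

Things in the scene. Friction and masses are not known exactly. Their poses are not given: they have to be found in the camera images.
- thick1: A thick square block of hard brown jaggery, 46 x 46 mm and 28 mm thick, same top and bottom. Origin at the middle of the block, z along its thickness. At the start it lies flat in one of the mould's cavities (any of the six; see the mould); None if there is no such block this time.
- thick2: A thick square block of hard brown jaggery, 46 x 46 mm and 28 mm thick, same top and bottom. Origin at the middle of the block, z along its thickness. At the start it lies flat in one of the mould's cavities (any of the six; see the mould); None if there is no such block this time.
- thick3: A thick square block of hard brown jaggery, 46 x 46 mm and 28 mm thick, same top and bottom. Origin at the middle of the block, z along its thickness. At the start it lies flat in one of the mould's cavities (any of the six; see the mould); None if there is no such block this time.
- thin1: A thin square block of hard brown jaggery, 46 x 46 mm and 18 mm thick, same top and bottom. Origin at the middle of the block, z along its thickness. At the start it lies flat in one of the mould's cavities (any of the six; see the mould); None if there is no such block this time.
- thin2: A thin square block of hard brown jaggery, 46 x 46 mm and 18 mm thick, same top and bottom. Origin at the middle of the block, z along its thickness. At the start it lies flat in one of the mould's cavities (any of the six; see the mould); None if there is no such block this time.
- thin3: A thin square block of hard brown jaggery, 46 x 46 mm and 18 mm thick, same top and bottom. Origin at the middle of the block, z along its thickness. At the start it lies flat in one of the mould's cavities (any of the six; see the mould); None if there is no such block this time.
- mould: Fixed lower half of an aluminium mould, 196 (x) x 164 (y) x 12 mm. Origin at the centre of its underside. Six square cavities 49 x 49 mm, 6 mm deep, centres at x = -58, 0, +58 and y = -43, +43 mm, each with at most one block, sides parallel to the mould's; a thick block stands 22 mm proud, a thin one 12 mm. Blocks are 40 mm apart in y, only 12 mm in x.
- dispenser: Fixed gravity-feed dispenser: grey base 312 mm long (x), 76 mm wide, its deck 16 mm above the ledge, with a column of four steel corner angles that takes blocks lying flat on one another. Origin at the centre of the underside; column axis at x = +37 mm, y = 0; +x is the outlet side, -x the side of the slide. Bore 51 x 51 mm, sides parallel to x and y.
- column_floor (a point): Point on the column's axis on the deck, 16 mm above the ledge, where the lowest block's underside rests. Axes as the dispenser's. Each side of the column has a slot 33 mm wide over its full height, which fingertips can pass. Only the lowest block can leave, in +x, under a gate 30 mm above the deck.
- column_mouth (a point): Point on the column's axis at its mouth, 161 mm above the ledge, on which the cap's plate rests. Axes as the dispenser's. The bore is straight up to 148 mm above the ledge and then flares out to 65 mm at the mouth. The column is 57 mm wide outside, 71 mm at the mouth.
- outlet (a point): Point on the open deck, 86 mm in the dispenser's +x from the column's axis, below the middle of a block that the slide has pushed fully out. Beyond it the deck ends in a stop 6 mm high.
- pusher (a joint): The dispenser's slide, in m: 0 = home (drawn back, clear of the column), 0.09 = fully forward in the dispenser's +x. About 1 N of friction, no spring: it stays where it is left. Its 16 mm high tongue pushes the lowest block out and holds up the rest; once it is home again the rest sink on to the deck. Deck, tongue and column are polished.
- pusher_grip (a point): Middle of the top of the slide's black upright grip: 24 mm along the dispenser's x, 16 mm across, its top 66 mm above the ledge and 34 mm above the tongue. Moves with the slide; at home it is 174 mm from the column's axis in the dispenser's -x.
- cap: Loose grey dust cap, at the start on the column's mouth: plate 76 x 76 x 4 mm over a plug 44 x 44 x 8 mm, with a round black knob 22 mm across, 22 mm high on top. Origin at the centre of the plug's underside, z up: plate top at 12 mm, knob top at 34 mm. On the column its origin lies 8 mm below the mouth, sides parallel to the column's.
- saucer: Loose flat round blue-glazed saucer, 116 mm across and 7 mm thick, 0.3 kg. Origin at the centre of its underside.
- weight_a: Bystander: steel whistle weight of a pressure cooker, 25 mm across, 36 mm high, standing loose. Origin at the centre of its underside.
- weight_b: Bystander: the second whistle weight, alike.
- lid_knob: Bystander: blue plastic lid knob, 42 mm across, 34 mm high, loose. Origin at the centre of its underside.
- spoon_rest: Bystander: white ceramic spoon rest, loose: a dish 84 mm across with a flat tail to 120 mm in its +y, 8 mm high. Origin at the centre of the dish's underside.
Not all that is in view belongs to the job. Leave any green or red look-alike of the thick1 alone. Several things have the shape of the cap; the one meant has the colours described above.

How it is judged:
On the way, in this order (a step that is already met when the one before it is completed fails the run):
1. all the thick blocks lie flat in the column, and no thin block is in it yet (horizontal distance between each of thick1, thick2, thick3 and column_floor below 0.012 m and z of thick1 in the frame of column_floor between 0.003 and 0.125 m and angle between the z axis of each of thick1, thick2, thick3 and the z axis of dispenser, either way round below 0.15 rad and z of thick2 in the frame of column_floor between 0.003 and 0.125 m and z of thick3 in the frame of column_floor between 0.003 and 0.125 m and not (horizontal distance between thin1 and column_floor below 0.03 m and z of thin1 in the frame of column_floor below 0.135 m) and not (horizontal distance between thin2 and column_floor below 0.03 m and z of thin2 in the frame of column_floor below 0.135 m) and not (horizontal distance between thin3 and column_floor below 0.03 m and z of thin3 in the frame of column_floor below 0.135 m)), for 0.2 s.
2. all the blocks, thick and thin, lie flat in the column (horizontal distance between each of thick1, thick2, thick3, thin1, thin2, thin3 and column_floor below 0.012 m and z of thick1 in the frame of column_floor between 0.003 and 0.125 m and angle between the z axis of each of thick1, thick2, thick3, thin1, thin2, thin3 and the z axis of dispenser, either way round below 0.15 rad and z of thick2 in the frame of column_floor between 0.003 and 0.125 m and z of thick3 in the frame of column_floor between 0.003 and 0.125 m and z of thin1 in the frame of column_floor between 0.003 and 0.125 m and z of thin2 in the frame of column_floor between 0.003 and 0.125 m and z of thin3 in the frame of column_floor between 0.003 and 0.125 m), for 0.2 s.
3. the slide is fully forward and has brought a thick block out on the outlet (value of joint pusher above 0.084 m and ((x of thick1 in the frame of column_floor above 0.07 m and horizontal distance between thick1 and outlet below 0.04 m) or (x of thick2 in the frame of column_floor above 0.07 m and horizontal distance between thick2 and outlet below 0.04 m) or (x of thick3 in the frame of column_floor above 0.07 m and horizontal distance between thick3 and outlet below 0.04 m))), for 0.1 s.
4. one thick block lies flat in the middle of the saucer (((horizontal distance between thick1 and saucer below 0.02 m and z of thick1 in the frame of saucer between 0.018 and 0.025 m and angle between the z axis of thick1 and the z axis of saucer, either way round below 0.12 rad) or (horizontal distance between thick2 and saucer below 0.02 m and z of thick2 in the frame of saucer between 0.018 and 0.025 m and angle between the z axis of thick2 and the z axis of saucer, either way round below 0.12 rad) or (horizontal distance between thick3 and saucer below 0.02 m and z of thick3 in the frame of saucer between 0.018 and 0.025 m and angle between the z axis of thick3 and the z axis of saucer, either way round below 0.12 rad))), for 0.2 s.
At the end, for the whole second after the job is handed in: One thick block rests flat on the saucer, its middle within 20 mm of the saucer's; all the other blocks rest flat in the column (within 12 mm of its axis); the slide is home (within 6 mm); the cap sits level on the mouth (within 14 mm of its axis, its plug inside); all at rest (((horizontal distance between thick1 and column_floor below 0.012 m and z of thick1 in the frame of column_floor between 0.003 and 0.125 m and angle between the z axis of thick1 and the z axis of dispenser, either way round below 0.15 rad) or (horizontal distance between thick1 and saucer below 0.02 m and z of thick1 in the frame of saucer between 0.018 and 0.025 m and angle between the z axis of thick1 and the z axis of saucer, either way round below 0.12 rad)) and ((horizontal distance between thick2 and column_floor below 0.012 m and z of thick2 in the frame of column_floor between 0.003 and 0.125 m and angle between the z axis of thick2 and the z axis of dispenser, either way round below 0.15 rad) or (horizontal distance between thick2 and saucer below 0.02 m and z of thick2 in the frame of saucer between 0.018 and 0.025 m and angle between the z axis of thick2 and the z axis of saucer, either way round below 0.12 rad)) and ((horizontal distance between thick3 and column_floor below 0.012 m and z of thick3 in the frame of column_floor between 0.003 and 0.125 m and angle between the z axis of thick3 and the z axis of dispenser, either way round below 0.15 rad) or (horizontal distance between thick3 and saucer below 0.02 m and z of thick3 in the frame of saucer between 0.018 and 0.025 m and angle between the z axis of thick3 and the z axis of saucer, either way round below 0.12 rad)) and ((horizontal distance between thick1 and saucer below 0.02 m and z of thick1 in the frame of saucer between 0.018 and 0.025 m and angle between the z axis of thick1 and the z axis of saucer, either way round below 0.12 rad) or (horizontal distance between thick2 and saucer below 0.02 m and z of thick2 in the frame of saucer between 0.018 and 0.025 m and angle between the z axis of thick2 and the z axis of saucer, either way round below 0.12 rad) or (horizontal distance between thick3 and saucer below 0.02 m and z of thick3 in the frame of saucer between 0.018 and 0.025 m and angle between the z axis of thick3 and the z axis of saucer, either way round below 0.12 rad)) and horizontal distance between each of thin1, thin2, thin3 and column_floor below 0.012 m and z of thin1 in the frame of column_floor between 0.003 and 0.125 m and angle between the z axis of each of thin1, thin2, thin3 and the z axis of dispenser, either way round below 0.15 rad and z of thin2 in the frame of column_floor between 0.003 and 0.125 m and z of thin3 in the frame of column_floor between 0.003 and 0.125 m and linear speed of each of thick1, thick2, thick3, thin1, thin2, thin3, cap below 0.03 m/s and value of joint pusher below 0.006 m and horizontal distance between cap and column_mouth below 0.014 m and z of cap in the frame of column_mouth below -0.004 m and angle between the z axis of cap and the z axis of dispenser, either way round below 0.08 rad and contact force between cap and dispenser above 0.05 N and height (world z) of saucer below 0.006 m); the robot touches nothing.
It fails at once if a pressure-cooker part or the spoon rest is moved more than 25 mm (distance of any of weight_a, weight_b, lid_knob, spoon_rest from where it was at the start of the episode above 0.025 m).
Of thick1, thick2, thick3 only 1 to 3 are there at a start; the rules pass over those that are not, and their reading is None.
Of thin1, thin2, thin3 only 1 to 2 are there at a start; the rules pass over those that are not, and their reading is None.
At some moment in a run one of saucer may be knocked a few centimetres aside while the robot is not near it.
Once in a run the grip may slacken for a moment while it holds something.
It also fails if it takes over 210 s, if anything falls off the work surface, if the arm or the gripper's body presses on something with over 40 N, if the wrist force passes 120 N, or if a joint passes its speed limit or range.

ROBOT

A 6-joint arm with a two-finger parallel gripper is mounted at the origin on the work surface. World frame = base frame: x ahead of the robot, y to its left, z up, the work surface at z = 0. Lengths are in m, angles in rad, forces in N, time in s.
With the tool pointing down it reaches from about 0.25 to 0.8 m from the base axis. Payload 3.9 kg.
Tool frame: the origin (TCP) lies at the very end of the fingers, on their centre line; the grasp point (between the pads) lies 19 mm behind it; z points along the fingers, y is the direction in which the jaws open and shut (so a half turn about z gives the same grasp; the last joint's range is limited). The gripper opens to 85 mm and grips with 20 to 120 N. Pads are 22 mm wide; open, the fingers measure 114 mm over their backs; the gripper's body (76 mm by 85 mm) begins 54 mm behind the grasp point. The pads swing forward as they close: fully open they stand 13 mm farther back than shut.
Start: joints at [-1.206, 0.26, -0.138, 1.173, 0, 1.571], TCP at [0.187, -0.49, 0.231] pointing down, gripper open.
Joint ranges: [-2.78, 2.78], [-0.83, 1.72], [-1.28, 1.37], [-1.9, 2.12], [-1.57, 1.48], [-3.14, 3.14]. Speed limits (rad/s): [2.57, 2.57, 3.14, 3.14, 3.14, 3.14].

INTERFACE

Orientations are given as a unit quaternion [x, y, z, w].
In Python, from station import r gives the robot as it stands.
- The arm moves only by the tool move_arm, never from a script. Its argument "increments" is a list of rows, each a list of 5 numbers: the shift along the tool's x, y, z scaled (see below), then the turn about the tool's z scaled (see below), then the closure, from 0 (fully open) to 1 (shut). In form: [[x, y, z, spin, grip], ...]. A call has 1 to 20 rows; each row shifts and turns the commanded pose from where the row before left it, along the tool's axes as they then stand; what a row does not reach is not made up. The controller multiplies each number of a shift by 0.04 m and each number of a turn by 120 degrees. A row lasts 1/12 s, in which the tool goes at most 41.7 mm and 7.16 degrees, less where a joint would pass 70% of its speed; a pose out of reach is approached as far as the arm can. A call with a number of a shift or a turn outside -1 to 1 is refused whole. A call with a gripper value outside its range is refused whole. The fingers move at their own pace and stop on an object; "force" is the grip in N (left out, the last holds). Time passes only in rows, so rows that do not move let the fingers close. It gives the time, the measured TCP pose, the force and the opening at its end, in the units of the state.
- r.observe(): the state, without advancing time (a new reading comes with each control period).
- r.read_camera(name): name is "side" or "top"; returns the picture (420x560x3 uint8, blue, green, red); there is no depth.
- r.camera_model(name): a dict with "intrinsics" (3x3 intrinsics, pixels), "xyz" and "orientation" of the camera in the world. Camera axes: x right, y down, z forward; pixel columns grow to the right and rows downward; lengths in m; the calibration is good to about 2 mm. A picture is of the moment at which its call begins. camera_model takes no time and is no camera call.
- r.job_done(): hands the job in, once; it reports no verdict.
The state is a dict: "time_s": time; "joint_pos": joint angles; "joint_vel": joint speeds; "tau": joint torques, N m; "ee_pos": TCP position; "ee_rot": TCP orientation; "ft_force": force on the tool from outside, world axes, zero at the start; "ft_torque": the same for the moment, N m; "finger_gap": finger opening in m.
Only numpy, scipy, OpenCV 4.12 (cv2) and the standard library are available. Lean on these libraries where they do the work, as an engineer would, in place of code of your own. Each camera call takes 0.05 s, during which the arm holds its last target. There are 200 camera calls.

## Working session

There is one attempt and no reset: what is moved stays moved. The work goes in short steps, Python scripts to look and compute and a tool call to move; the robot and the scene stay as the last step left them, time stands still between calls to the robot, and variables do not carry over. Pictures are saved under pics/ and viewed, about 12 in all and at most 16, crops included, and the job is handed in when it is done.

Besides the shell and the picture viewer there is one more tool, called as a command line: name --pt "numbers of a row" for each row, then --argument value for the rest. move_arm: Moves the arm, as the interface text tells. Its arguments: {"type":"object","properties":{"increments":{"type":"array"},"force":{"type":"number"}},"required":["increments"]}

```bash
mkdir -p pics; ls
python3 - <<'E'
from station import r
import cv2
print(r.observe())
for n in("side","top"):
    m=r.camera_model(n);print(n,m)
    cv2.imwrite(f"pics/{n}0.png",r.read_camera(n))
E
```

```text
pics
{'time_s': 0.0, 'joint_pos': array([-1.20603426e+00,  2.60676983e-01, -1.39409548e-01,  1.17273823e+00,
       -9.27048437e-06,  1.57078292e+00]), 'joint_vel': array([ 5.56004248e-04,  9.37919322e-04, -2.27064969e-03,  8.59519818e-05,
        1.18015586e-03,  9.16641175e-04]), 'tau': array([ 3.95861543e-04, -4.05676067e+01,  2.53922743e+01,  1.87096040e-02,
        1.74218021e-04,  2.38489250e-06]), 'ee_pos': array([ 0.18702245, -0.48978896,  0.23045332]), 'ee_rot': array([ 9.83412906e-01,  1.81378133e-01, -1.88501746e-04, -9.96555709e-04]), 'ft_force': array([-0.09895901,  0.88285343, -0.32572876]), 'ft_torque': array([ 0.0060369 , -0.03217198, -0.00199073]), 'finger_gap': 0.08525618557451482}
side {'intrinsics': array([[410.65570121,   0.        , 274.73497115],
       [  0.        , 410.65570121, 214.11261215],
       [  0.        ,   0.        ,   1.        ]]), 'xyz': array([0.4367719 , 0.57642692, 0.77324491]), 'orientation': array([-0.05719639,  0.92183461, -0.38252176,  0.02503273])}
top {'intrinsics': array([[391.82924003,   0.        , 277.20522148],
       [  0.        , 391.82924003, 212.46578806],
       [  0.        ,   0.        ,   1.        ]]), 'xyz': array([ 0.42731717, -0.04260448,  1.14906575]), 'orientation': array([ 0.71198271, -0.70024642,  0.03606145, -0.03788337])}
```

View pics/top0.png

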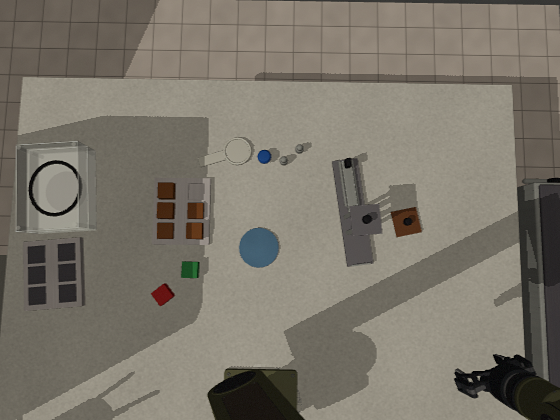

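View pics/side0.png

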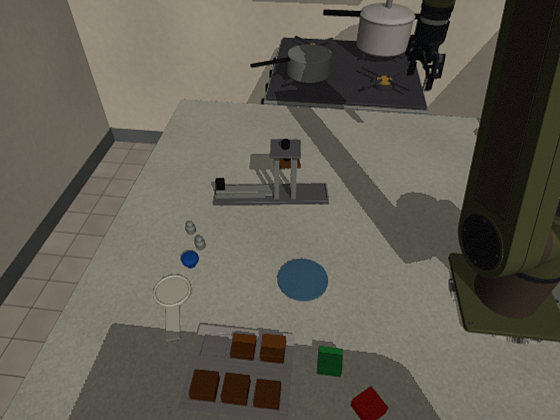

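The top view shows five brown blocks in the mould, at (166,190), (166,210), (165,230), (196,210) and (194,230). The cavity at about (199,190) is empty.
- **Dispenser:** it lies around (355,212), with its black grip at (348,162).
- **Cap candidates:** the grey plate with a black knob at (367,218) sits on the column. The brown plate with a knob at (407,221) has the wrong colour, so the grey one is meant.
- **Not for use:** the green block (190,269) and the red block (162,295) are look-alikes.
- **Saucer:** (259,247).

I'll enlarge these to confirm.

```bash
cat > h.py <<'E'
import numpy as np, cv2
from scipy.spatial.transform import Rotation as R
from station import r
def ray(n,p):
    m=r.camera_model(n); d=np.linalg.inv(m["intrinsics"])@[p[0],p[1],1.]
    return np.array(m["xyz"]),R.from_quat(m["orientation"]).apply(d)
def at(n,p,z):
    o,d=ray(n,p); return o+d*(z-o[2])/d[2]
def pix(n,X):
    m=r.camera_model(n); c=m["intrinsics"]@R.from_quat(m["orientation"]).inv().apply(np.array(X)-m["xyz"]); return c[:2]/c[2]
def tri(pt,ps):
    (a,u),(b,v)=ray("top",pt),ray("side",ps); u/=np.linalg.norm(u);v/=np.linalg.norm(v)
    s=np.linalg.lstsq(np.stack([u,-v],1),b-a,rcond=None)[0]
    P,Q=a+s[0]*u,b+s[1]*v; return (P+Q)/2,np.linalg.norm(P-Q)
E
python3 - <<'E'
import cv2,numpy as np
t=cv2.imread("pics/top0.png");s=cv2.imread("pics/side0.png")
f=lambda i,x,y,w,h,k:cv2.resize(i[y:y+h,x:x+w],(w*k,h*k),interpolation=cv2.INTER_CUBIC)
a=f(t,145,170,80,75,5);b=f(s,180,320,120,93,4) # 400x375 , 480x372
c=f(t,320,150,110,120,4)
d=f(s,205,130,130,80,4)
p=lambda i,h:cv2.copyMakeBorder(i,0,h-i.shape[0],0,0,cv2.BORDER_CONSTANT)
cv2.imwrite("pics/c1.png",np.hstack([cv2.resize(p(a,375),(380,356)),cv2.resize(p(b,375),(420,356))]))
cv2.imwrite("pics/c2.png",np.hstack([cv2.resize(c,(330,360)),cv2.resize(d,(468,288)) if 0 else p(cv2.resize(d,(468,288)),360)]))
E
```

```text
(no output)
```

View pics/c1.png

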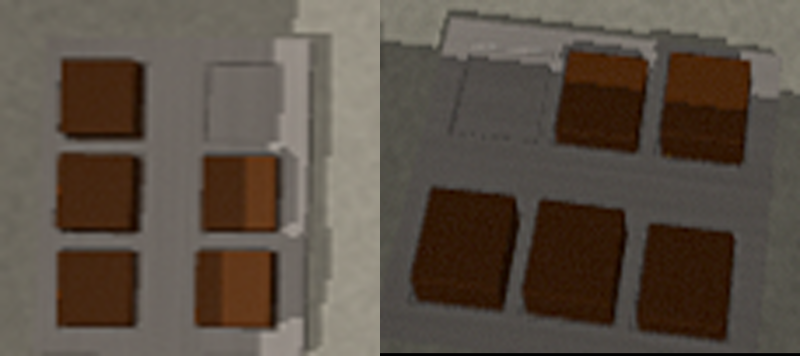

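View pics/c2.png

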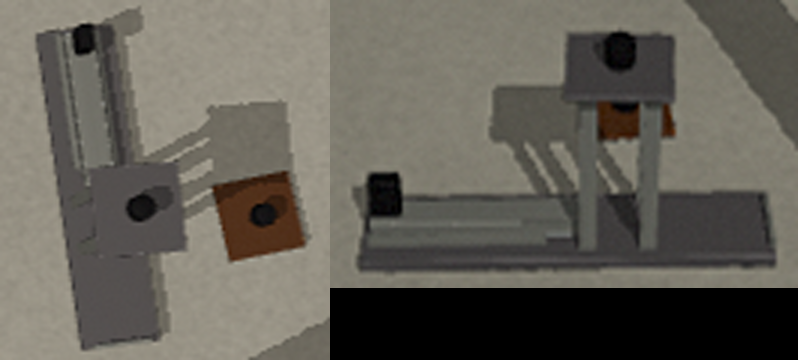

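The crops confirm the layout. There are five brown blocks and the top-right cavity is empty. The grey cap with the black knob sits on the column, and the brown look-alike stands on the table behind it. Next I measure poses and block heights.

```bash
cat > m1.py <<'E'
from h import *
import sys
t=cv2.imread("pics/top0.png");s=cv2.imread("pics/side0.png")
K=4
def comps(im,f,amin,roi=None):
    big=cv2.resize(im,None,fx=K,fy=K,interpolation=cv2.INTER_CUBIC)
    m=f(big.astype(float)).astype(np.uint8)*255
    if roi: 
        q=np.zeros_like(m);x0,y0,x1,y1=[v*K for v in roi];q[y0:y1,x0:x1]=1;m*=q
    cs,_=cv2.findContours(m,cv2.RETR_EXTERNAL,cv2.CHAIN_APPROX_NONE)
    return [((c.reshape(-1,2)+.5)/K-.5).astype(np.float32) for c in cs if cv2.contourArea(c)>amin*K*K]
brown=lambda b:(b[...,2]-b[...,0])/(b[...,2]+b[...,0]+1)>.35
if __name__=="__main__":
    T=comps(t,brown,80,(140,170,225,250));S=comps(s,brown,80,(180,320,300,420))
    for c in T:
        q=cv2.boxPoints(cv2.minAreaRect(c)); q=q[np.argsort(np.arctan2(*(q-q.mean(0)).T[::-1]))]
        print("T",q.round(1).tolist(), [at("top",p,.034)[:2].round(4).tolist() for p in q])
    for c in S:
        a=cv2.approxPolyDP(c.reshape(-1,1,2),1.2,True).reshape(-1,2); print("S",a.round(1).tolist())
    blue=lambda b:(b[...,0]-b[...,2])>25
    for n,im in(("top",t),("side",s)):
        for c in comps(im,blue,60): 
            (x,y),ax,an=cv2.fitEllipse(c);print(n,"blue",x,y,ax,at(n,(x,y),.007).round(4))
        dark=lambda b:b.max(2)<28
        roi=(325,145,435,235) if n=="top" else (205,130,310,195)
        for c in comps(im,dark,20,roi): 
            rc=cv2.minAreaRect(c);print(n,"black",np.round(rc[0],1),np.round(rc[1],1),round(rc[2]),c.min(0),c.max(0))
E
python3 m1.py
```

```text
T [[185.60000610351562, 222.60000610351562], [202.39999389648438, 222.60000610351562], [202.39999389648438, 238.39999389648438], [185.60000610351562, 238.39999389648438]] [[0.5109, 0.2222], [0.5117, 0.1743], [0.4668, 0.1727], [0.466, 0.2203]]
T [[156.60000610351562, 222.60000610351562], [172.89999389648438, 222.60000610351562], [172.89999389648438, 238.10000610351562], [156.60000610351562, 238.10000610351562]] [[0.5095, 0.305], [0.5103, 0.2586], [0.4661, 0.2566], [0.4654, 0.3028]]
T [[187.39999389648438, 202.60000610351562], [202.89999389648438, 202.60000610351562], [202.89999389648438, 218.10000610351562], [187.39999389648438, 218.10000610351562]] [[0.5685, 0.2195], [0.5692, 0.175], [0.5246, 0.1734], [0.5239, 0.2177]]
T [[156.89999389648438, 201.8000030517578], [174.10000610351562, 202.5], [173.5, 218.60000610351562], [156.3000030517578, 218.0]] [[0.5694, 0.3072], [0.5684, 0.2577], [0.5218, 0.2574], [0.5228, 0.3067]]
T [[157.39999389648438, 182.39999389648438], [174.39999389648438, 182.39999389648438], [174.39999389648438, 198.60000610351562], [157.39999389648438, 198.60000610351562
[... 1215 characters left out ...]

top blue 263.71826171875 156.2416229248047 (13.093977928161621, 13.535540580749512) [0.7148 0.0043 0.007 ]
top black [407.2 221.1] [7.  8.1] 81 [403.375 217.375] [411.375 224.625]
top black [366.6 218.8] [7.8 9.1] 63 [362.125 214.375] [371.125 223.125]
top black [347.4 162.6] [9.5 6.5] 85 [344.125 157.875] [350.875 167.375]
side blue 302.4466552734375 279.3778991699219 (41.29544448852539, 49.86273193359375) [0.4454 0.0155 0.007 ]
side blue 189.52923583984375 258.7896728515625 (16.843875885009766, 17.070037841796875) [ 0.7172 -0.0113  0.007 ]
side black [219.9 183.7] [11.5  8.9] 88 [215.375 177.875] [224.375 189.375]
side black [285.  143.8] [10.2  8.8] 90 [280.625 138.625] [289.375 148.875]
```

```bash
cat > m2.py <<'E'
from m1 import *
from scipy.optimize import brentq
T=comps(t,brown,80,(140,170,225,250));S=comps(s,brown,80,(180,320,300,420))
for c in T:
    x,y,w,h=cv2.boundingRect((c*8).astype(np.int32)); x,y,w,h=[v/8 for v in(x,y,w,h)]
    mid=c[np.abs(c[:,1]-(y+h/2))<4]; L=(np.median(mid[mid[:,0]<x+w/2,0]),y+h/2)
    P=at("top",(x+w/2,y+h/2),.03)
    sc=min(S,key=lambda d:np.linalg.norm(d.mean(0)-pix("side",P)))
    # far edge: min row near the middle columns of the far edge
    f=pix("side",P+[0,-.023,0]); near=sc[np.abs(sc[:,0]-f[0])<5]; near=near[near[:,1]<sc[:,1].mean()]
    F=near.mean(0)
    g=lambda z:at("top",L,z)[1]-at("side",F,z)[1]-.046
    z=brentq(g,-.05,.1)
    a=at("top",L,z);b=at("side",F,z)
    # near bottom edge of the side-view contour gives the +y face at mould level
    print("ztop %.4f"%z,"centre",a[0].round(4),((a[1]+b[1])/2).round(4),"rows",y,y+h)
for nt,p,q in(("knob",(366.6,218.8),(285,143.8)),("grip",(347.4,162.6),(219.9,183.7))):
    print(nt,*tri(p,q))
E
python3 m2.py
```

```text
ztop 0.0338 centre 0.4883 0.1976 rows 222.625 238.5
ztop 0.0229 centre 0.4878 0.2836 rows 222.625 238.25
ztop 0.0233 centre 0.5471 0.1981 rows 202.625 218.25
ztop 0.0337 centre 0.5456 0.2839 rows 201.875 218.25
ztop 0.0325 centre 0.6023 0.2841 rows 182.375 198.75
knob [ 0.51740525 -0.26142402  0.17954059] 0.0008953406665610232
grip [ 0.68868295 -0.23637636  0.05331378] 0.00038028825580164506
```

Run:
```python
from h import *
for l,z,ps in(("cap",.165,[(351.7,205.7),(380,204.3),(382,233.3),(352.7,234.3)]),("base",.016,[(332.7,162),(347.3,266),(373.3,262.7)])):
    P=np.array([at("top",p,z)[:2] for p in ps]);print(l,P.round(4).tolist(),P.mean(0).round(4),[round(np.degrees(np.arctan2(*d[::-1])),1) for d in np.diff(P,axis=0)])
print(at("top",(366.6,218.8),.18),at("top",(347.4,162.6),.06),at("side",(285,143.8),.18))
print("brown cap",at("top",(407,221),.03),"red",at("top",(162,295),.03),"green",at("top",(190,269),.03))
# base long left edge, fitted
t=cv2.imread("pics/top0.png").astype(np.float32)
g=t.sum(2)/3
pts=[]
for row in range(166,262,2):
    c0=int(332.7+(row-162)*14.6/104); seg=cv2.GaussianBlur(g,(3,3),0)[row,c0-6:c0+7]; d=-np.diff(seg); i=d.argmax(); pts.append((c0-6+i+.5,row))
vx,vy,x0,y0=cv2.fitLine(np.float32(pts),cv2.DIST_HUBER,0,.01,.01).ravel()
A=at("top",(x0-vx*45,y0-vy*45),.016);B=at("top",(x0+vx*45,y0+vy*45),.016);print("edge",A,B,np.degrees(np.arctan2(*(B-A)[:2][::-1])))
u=(B-A)[:2]/np.linalg.norm((B-A)[:2]); n=np.array([-u[1],u[0]]); print("centreline offset from edge", [ (np.array(p)-A[:2])@n for p in((.5174,-.2614),(.6887,-.2364))])
```

```text
cap [[0.5509, -0.2273], [0.5557, -0.2989], [0.4824, -0.3031], [0.4787, -0.2296]] [ 0.5169 -0.2647] [np.float64(-86.2), np.float64(-176.7), np.float64(92.9)]
base [[0.6985, -0.1997], [0.3954, -0.2421], [0.406, -0.3167]] [ 0.4999 -0.2528] [np.float64(-172.0), np.float64(-81.9)]
[ 0.51691352 -0.26132846  0.18      ] [ 0.68689513 -0.23520846  0.06      ] [ 0.51779341 -0.26081196  0.18      ]
brown cap [ 0.52637145 -0.41076553  0.03      ] red [0.30620085 0.28116159 0.03      ] green [0.37987301 0.20532913 0.03      ]
edge [ 0.67907744 -0.19857707  0.016     ] [ 0.41935359 -0.23609946  0.016     ] -171.7793387373317
centreline offset from edge [np.float64(0.03905981944329618), np.float64(0.03881017630533107)]
```

The three sources for the column axis agree at about (0.517, -0.261) with a yaw of -171.8°. Block tops are at 0.034 m (three thick) and 0.023 m (two thin), and the saucer is at (0.445, 0.015). I start with the cap and move above its knob.

move_arm --pt "0 0 0 0.053 0.3" --pt "0 0 0 0.053 0.3" --pt "0.642 -0.321 0 0 0.3" --pt "0.642 -0.321 0 0 0.3" --pt "0.642 -0.321 0 0 0.3" --pt "0.642 -0.321 0 0 0.3" --pt "0.642 -0.321 0 0 0.3" --pt "0.642 -0.321 0 0 0.3" --pt "0.642 -0.321 0 0 0.3" --pt "0.642 -0.321 0 0 0.3" --pt "0.642 -0.321 0 0 0.3" --pt "0.642 -0.321 0 0 0.3" --pt "0.642 -0.321 0 0 0.3" --pt "0.642 -0.321 0 0 0.3" --pt "0.642 -0.321 0 0 0.3" --pt "0.642 -0.321 0 0 0.3" --pt "0 0 0 0 0.3" --pt "0 0 0 0 0.3"

```text
time_s: 1.6
ee_pos: [0.5182, -0.2603, 0.2305]
ee_rot: [0.997, 0.073, -0.001, -0.0]
ft_force: [0.3, 0.0, -0.3]
finger_gap: 0.0601
```

move_arm --pt "0 0 0.4 0 0.3" --pt "0 0 0.4 0 0.3" --pt "0 0 0.4 0 0.3" --pt "0 0 0.2 0 0.3" --pt "0 0 0.16 0 0.3" --pt "0 0 0 0 0.3" --pt "0 0 0 0 1" --pt "0 0 0 0 1" --pt "0 0 0 0 1" --pt "0 0 0 0 1" --pt "0 0 0 0 1" --pt "0 0 0 0 1" --force 40

```text
time_s: 2.6
ee_pos: [0.5182, -0.2618, 0.17]
ee_rot: [0.997, 0.071, 0.001, 0.001]
ft_force: [-0.9, -1.0, 4.5]
finger_gap: 0.02
```

move_arm --pt "0 0 -0.2 0 1" --pt "0 0 -0.4 0 1" --pt "0 0 -0.4 0 1" --pt "0 0 -0.4 0 1" --pt "0 0 0 0 1"

```text
time_s: 3.02
ee_pos: [0.5191, -0.262, 0.2282]
ee_rot: [0.997, 0.071, 0.002, 0.001]
ft_force: [0.2, 0.0, -0.4]
finger_gap: 0.0202
```

Run:
```python
from h import *
t=r.read_camera("top");s=r.read_camera("side");cv2.imwrite("pics/t1.png",t);cv2.imwrite("pics/s1.png",s)
a=cv2.resize(t[140:280,300:440],(400,400));b=cv2.resize(s[90:210,200:320],(400,400))
cv2.imwrite("pics/v1.png",np.hstack([a,b]))
```

```text
(no output)
```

View pics/v1.png

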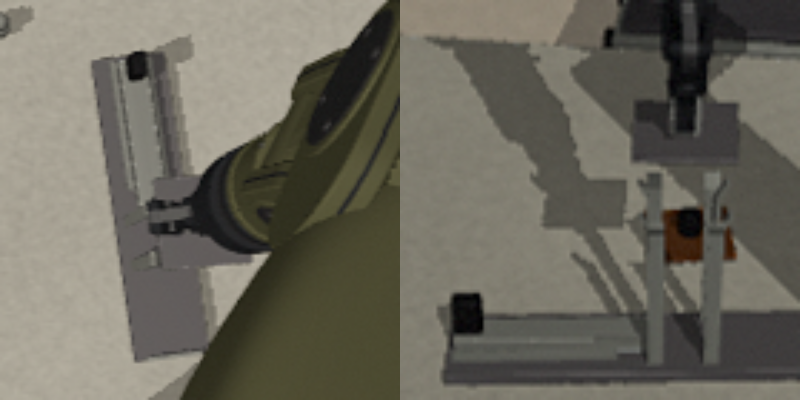

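move_arm --pt "-0.336 -0.562 0 0 1" --pt "-0.336 -0.562 0 0 1" --pt "-0.336 -0.562 0 0 1" --pt "-0.336 -0.562 0 0 1" --pt "-0.336 -0.562 0 0 1" --pt "-0.336 -0.562 0 0 1" --pt "0 0 0.6 0 1" --pt "0 0 0.6 0 1" --pt "0 0 0.6 0 1" --pt "0 0 0.6 0 1" --pt "0 0 0.6 0 1" --pt "0 0 0.6 0 1" --pt "0 0 0.6 0 1" --pt "0 0 0.6 0 1" --pt "0 0 0.2 0 1" --pt "0 0 0.1 0 1" --pt "0 0 0.1 0 1" --pt "0 0 0 0 1"

```text
time_s: 4.62
ee_pos: [0.4184, -0.1393, 0.0176]
ee_rot: [0.997, 0.071, -0.0, -0.0]
ft_force: [0.1, -0.9, -2.5]
finger_gap: 0.0201
```

move_arm --pt "0 0 0 0 0.35" --pt "0 0 0 0 0.35" --pt "0 0 0 0 0.35" --pt "0 0 -0.4 0 0.35" --pt "0 0 -0.9 0 0.1" --pt "0 0 -0.9 0 0" --pt "0 0 -0.8 0.034 0" --pt "0 0 -0.6 0.034 0" --pt "0 0 0 0 0"

```text
time_s: 5.37
ee_pos: [0.4224, -0.1406, 0.1664]
ee_rot: [1.0, -0.001, 0.005, 0.002]
ft_force: [1.5, -0.3, -1.0]
finger_gap: 0.0853
```

move_arm --pt "0.125 -0.602 0 0 0" --pt "0.125 -0.602 0 0 0" --pt "0.125 -0.602 0 0 0" --pt "0.125 -0.602 0 0 0" --pt "0.125 -0.602 0 0 0" --pt "0.125 -0.602 0 0 0" --pt "0.125 -0.602 0 0 0" --pt "0.125 -0.602 0 0 0" --pt "0.125 -0.602 0 0 0" --pt "0.125 -0.602 0 0 0" --pt "0.125 -0.602 0 0 0" --pt "0.125 -0.602 0 0 0" --pt "0.125 -0.602 0 0 0" --pt "0.125 -0.602 0 0 0" --pt "0 0 0 0 0" --pt "0 0 0 0 0"

```text
time_s: 6.7
ee_pos: [0.4844, 0.0963, 0.1689]
ee_rot: [0.997, 0.07, -0.003, -0.044]
ft_force: [0.5, -0.5, 0.2]
finger_gap: 0.0857
```

Run:
```python
from h import *
o=r.observe();print({k:np.round(v,3) for k,v in o.items()})
R_=R.from_quat(o["ee_rot"]).as_matrix();print(R_.round(3))
s=r.read_camera("side");cv2.imwrite("pics/s2.png",s);cv2.imwrite("pics/t2.png",r.read_camera("top"))
```

```text
{'time_s': np.float64(6.7), 'joint_pos': array([ 0.139,  0.244, -0.333,  0.994,  0.088,  3.141]), 'joint_vel': array([-0.013, -0.008, -0.02 ,  0.003, -0.007, -0.   ]), 'tau': array([  0.367, -37.973,  24.273,  -0.103,   0.402,  -0.   ]), 'ee_pos': array([0.484, 0.096, 0.169]), 'ee_rot': array([ 0.997,  0.07 , -0.003, -0.044]), 'ft_force': array([ 0.541, -0.505,  0.205]), 'ft_torque': array([-0.064, -0.055, -0.007]), 'finger_gap': np.float64(0.086)}
[[ 0.99   0.139 -0.013]
 [ 0.14  -0.986  0.087]
 [-0.    -0.088 -0.996]]
```

move_arm --pt "0 0 0 0 0" --pt "0 0 0 0 0" --pt "0 0 0 0 0" --pt "0 0 0 0 0"

```text
time_s: 7.13
ee_pos: [0.484, 0.0956, 0.1688]
ee_rot: [0.997, 0.069, -0.003, -0.044]
ft_force: [0.3, -0.3, -0.5]
finger_gap: 0.0853
```

Joint 6 has reached its limit. I'll unwind by half a turn, which gives the same grasp.

move_arm --pt "0 0 0 -0.059 0" --pt "0 0 0 -0.059 0" --pt "0 0 0 -0.059 0" --pt "0 0 0 -0.059 0" --pt "0 0 0 -0.059 0" --pt "0 0 0 -0.059 0" --pt "0 0 0 -0.059 0" --pt "0 0 0 -0.059 0" --pt "0 0 0 -0.059 0" --pt "0 0 0 -0.059 0" --pt "0 0 0 -0.059 0" --pt "0 0 0 -0.059 0" --pt "0 0 0 -0.059 0" --pt "0 0 0 -0.059 0" --pt "0 0 0 -0.059 0" --pt "0 0 0 -0.059 0" --pt "0 0 0 -0.059 0" --pt "0 0 0 -0.059 0" --pt "0 0 0 0 0"

```text
time_s: 8.72
ee_pos: [0.484, 0.0957, 0.1688]
ee_rot: [0.378, 0.925, 0.038, -0.023]
ft_force: [-0.4, -0.4, 1.8]
finger_gap: 0.0854
```

```bash
cat >> h.py <<'E'
def st():
    o=r.observe();M=R.from_quat(o["ee_rot"]).as_matrix();A=np.degrees(np.arctan2(M[1,0],M[0,0]))
    print("t%.1f"%o["time_s"],"tcp",o["ee_pos"].round(4),"A %.1f"%A,"zaxis",M[:,2].round(3),"q",o["joint_pos"].round(2),"F",o["ft_force"].round(1),"gap",round(float(o["finger_gap"]),4))
    return o,A
def go(x,y,z,A=None):  # units in tool axes (after the spin), spin first
    o,A0=st();A=A0 if A is None else A; d=np.array([x,y,z])-o["ee_pos"];a=np.radians(A)
    dA=(A-A0+180)%360-180
    print("units x %.3f y %.3f z %.3f spin %.3f"%((d[0]*np.cos(a)+d[1]*np.sin(a))/.04,(d[0]*np.sin(a)-d[1]*np.cos(a))/.04,-d[2]/.04,-dA/120))
E
python3 -c "
from h import *
go(.4883,.1976,.17,180)"
```

```text
t8.7 tcp [0.484  0.0957 0.1688] A 135.6 zaxis [-0.013  0.087 -0.996] q [ 0.14  0.24 -0.33  0.99  0.09  0.91] F [-0.4 -0.4  1.8] gap 0.0854
units x -0.107 y 2.547 z -0.030 spin -0.370
```

The tool kept a 5° lateral tilt from the saturation, which a plain increment can't command away. Running into the opposite joint-6 limit should push joint 5 back, so I'll try that carefully.

move_arm --pt "0 0 0 -0.059 0" --pt "0 0 0 -0.059 0" --pt "0 0 0 -0.059 0" --pt "0 0 0 -0.059 0" --pt "0 0 0 -0.059 0" --pt "0 0 0 -0.059 0" --pt "0 0 0 -0.059 0" --pt "0 0 0 -0.059 0" --pt "0 0 0 -0.059 0" --pt "0 0 0 -0.059 0" --pt "0 0 0 -0.059 0" --pt "0 0 0 -0.059 0" --pt "0 0 0 -0.059 0" --pt "0 0 0 -0.059 0" --pt "0 0 0 -0.059 0" --pt "0 0 0 -0.059 0" --pt "0 0 0 -0.059 0" --pt "0 0 0 -0.059 0" --pt "0 0 0 -0.059 0" --pt "0 0 0 -0.059 0"

```text
time_s: 10.38
ee_pos: [0.4841, 0.0958, 0.1688]
ee_rot: [0.749, -0.661, -0.034, -0.029]
ft_force: [0.8, -0.1, -0.4]
finger_gap: 0.0856
```

move_arm --pt "0 0 0 -0.059 0" --pt "0 0 0 -0.059 0" --pt "0 0 0 -0.059 0" --pt "0 0 0 -0.059 0" --pt "0 0 0 -0.059 0" --pt "0 0 0 -0.059 0" --pt "0 0 0 -0.059 0" --pt "0 0 0 -0.059 0" --pt "0 0 0 -0.059 0" --pt "0 0 0 -0.059 0" --pt "0 0 0 -0.059 0" --pt "0 0 0 -0.059 0" --pt "0 0 0 -0.059 0" --pt "0 0 0 -0.059 0"

```text
time_s: 11.55
ee_pos: [0.4778, 0.1281, 0.1687]
ee_rot: [0.993, 0.11, 0.003, -0.028]
ft_force: [1.3, 0.6, 0.9]
finger_gap: 0.085
```

```bash
python3 -c "
from h import *
st()"
```

```text
t11.6 tcp [0.4778 0.1281 0.1687] A 12.7 zaxis [-0.001  0.056 -0.998] q [ 0.23  0.24 -0.34  0.98  0.05 -3.14] F [1.3 0.6 0.9] gap 0.085
```

move_arm --pt "0 0 0 -0.059 0" --pt "0 0 0 0 0" --pt "0 0 0 0 0"

```text
time_s: 11.8
ee_pos: [0.4661, 0.1622, 0.1688]
ee_rot: [0.988, 0.155, 0.006, -0.016]
ft_force: [-0.4, -0.6, 1.0]
finger_gap: 0.0855
```

```bash
python3 -c "
from h import *
st()"
```

```text
t11.8 tcp [0.4661 0.1622 0.1688] A 17.9 zaxis [ 0.007  0.034 -0.999] q [ 0.32  0.23 -0.35  0.97  0.03 -3.14] F [-0.4 -0.6  1. ] gap 0.0855
```

Each full row takes off about 0.02 rad of joint 5. Next row:

move_arm --pt "0 0 0 -0.059 0" --pt "0 0 0 -0.012 0" --pt "0 0 0 0 0" --pt "0 0 0 0 0"

```text
time_s: 12.13
ee_pos: [0.4525, 0.1946, 0.1687]
ee_rot: [0.979, 0.202, 0.01, -0.0]
ft_force: [0.5, 0.3, -0.0]
finger_gap: 0.0853
```

```bash
python3 -c "
from h import *
o,A=st();print(o['joint_pos'])"
```

```text
t12.1 tcp [0.4525 0.1946 0.1687] A 23.3 zaxis [ 0.02   0.004 -1.   ] q [ 0.41  0.23 -0.35  0.97 -0.   -3.14] F [ 0.5  0.3 -0. ] gap 0.0853
[ 0.40886698  0.22728499 -0.35306114  0.97028499 -0.00415573 -3.1395678 ]
```

move_arm --pt "0 0 0 0.059 0" --pt "0 0 0 0.059 0" --pt "0 0 0 0.059 0" --pt "0 0 0 0.059 0" --pt "0 0 0 0.059 0" --pt "0 0 0 0.059 0" --pt "0 0 0 0.059 0" --pt "0 0 0 0.059 0" --pt "0 0 0 0.059 0" --pt "0 0 0 0.059 0" --pt "0 0 0 0.059 0" --pt "0 0 0 0.059 0" --pt "0 0 0 0.059 0" --pt "0 0 0 0.059 0" --pt "0 0 0 0.059 0" --pt "0 0 0 0.059 0" --pt "0 0 0 0.059 0" --pt "0 0 0 0.059 0" --pt "0 0 0 0.059 0" --pt "0 0 0 0.059 0"

```text
time_s: 13.8
ee_pos: [0.453, 0.1936, 0.1687]
ee_rot: [-0.509, 0.861, -0.003, 0.01]
ft_force: [-0.5, 0.4, 1.1]
finger_gap: 0.0855
```

move_arm --pt "0 0 0 0.059 0" --pt "0 0 0 0.059 0" --pt "0 0 0 0.059 0" --pt "0 0 0 0.059 0" --pt "0 0 0 0.059 0" --pt "0 0 0 0.059 0" --pt "0 0 0 0.059 0" --pt "0 0 0 0.059 0" --pt "0 0 0 0.042 0" --pt "0 0 0 0 0" --pt "0 0 0 0 0"

```text
time_s: 14.72
ee_pos: [0.4528, 0.1941, 0.1687]
ee_rot: [-0.001, 1.0, 0.002, 0.01]
ft_force: [-0.3, -0.4, 0.4]
finger_gap: 0.0857
```

```bash
cat >> h.py <<'E'
def go(x,y,z,A=None):
    o,A0=st();A=A0 if A is None else A; dA=(A-A0+180)%360-180
    M=R.from_quat(o["ee_rot"])*R.from_euler("z",-dA,degrees=True)
    u=M.inv().apply(np.array([x,y,z])-o["ee_pos"])/.04
    print("units",u.round(3),"spin %.3f"%(-dA/120),"up 0.1m=",(M.inv().apply([0,0,.1])/.04).round(3))
E
python3 -c "
from h import *
go(.4883,.1976,.06,180)"
```

```text
t14.7 tcp [0.4528 0.1941 0.1687] A -179.9 zaxis [ 0.02   0.004 -1.   ] q [ 0.41  0.23 -0.35  0.97 -0.    0.41] F [-0.3 -0.4  0.4] gap 0.0857
units [-0.832  0.076  2.735] spin 0.001 up 0.1m= [-0.05   0.011 -2.499]
```

move_arm --pt "-0.277 0.025 0.7 0 0.18" --pt "-0.277 0.025 0.7 0 0.18" --pt "-0.277 0.025 0.7 0 0.18" --pt "0 0 0.635 0 0.18" --pt "0.01 0 0.5 0 0.18" --pt "0.01 0 0.3 0 0.18" --pt "0 0 0.2 0 0.18" --pt "0 0 0.1 0 0.18" --pt "0 0 0 0 0.18"

```text
time_s: 15.47
ee_pos: [0.4878, 0.1986, 0.0155]
ee_rot: [-0.001, 1.0, 0.002, 0.01]
ft_force: [-0.5, 0.1, 0.1]
finger_gap: 0.0699
```

move_arm --pt "0 0 0 0 1" --pt "0 0 0 0 1" --pt "0 0 0 0 1" --pt "0 0 0 0 1" --pt "0 0 0 0 1" --pt "0 0 0 0 1" --force 50

```text
time_s: 15.97
ee_pos: [0.4891, 0.1995, 0.0173]
ee_rot: [-0.001, 1.0, 0.003, 0.011]
ft_force: [-0.7, -0.2, 6.5]
finger_gap: 0.045
```

move_arm --pt "0 0 -0.2 0 1" --pt "-0.01 0 -0.6 0 1" --pt "-0.02 0 -0.9 0 1" --pt "-0.02 0 -0.9 0 1" --pt "-0.02 0 -0.9 0 1" --pt "-0.02 0 -0.9 0 1" --pt "-0.02 0 -0.6 0 1" --pt "0 0 0 0 1"

```text
time_s: 16.63
ee_pos: [0.4912, 0.1994, 0.2225]
ee_rot: [-0.001, 1.0, 0.004, 0.015]
ft_force: [1.3, 0.3, -0.6]
finger_gap: 0.0452
```

```bash
python3 -c "
from h import *
go(.517,-.261,.23,188.2)
s=r.read_camera('side');t=r.read_camera('top');cv2.imwrite('pics/s3.png',s);cv2.imwrite('pics/t3.png',t)
a=cv2.resize(s[130:210,205:335],(800,492),interpolation=cv2.INTER_CUBIC);cv2.imwrite('pics/v3.png',a)
cv2.imwrite('pics/v3.png',np.vstack([a[:, :],]))"
```

```text
t16.6 tcp [0.4912 0.1994 0.2225] A -179.9 zaxis [ 0.03   0.009 -1.   ] q [ 0.39  0.25 -0.18  1.11 -0.    0.38] F [ 1.3  0.3 -0.6] gap 0.0452
units [  0.999 -11.483  -0.271] spin -0.067 up 0.1m= [-0.077  0.011 -2.499]
```

View pics/v3.png

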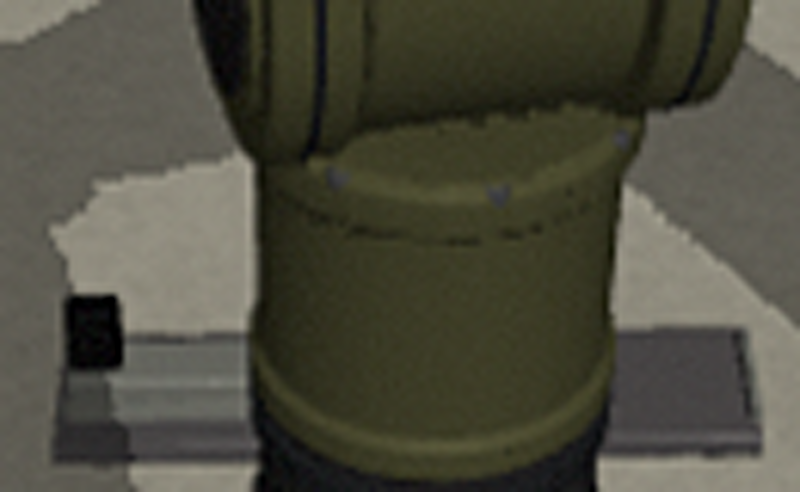

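View pics/t3.png

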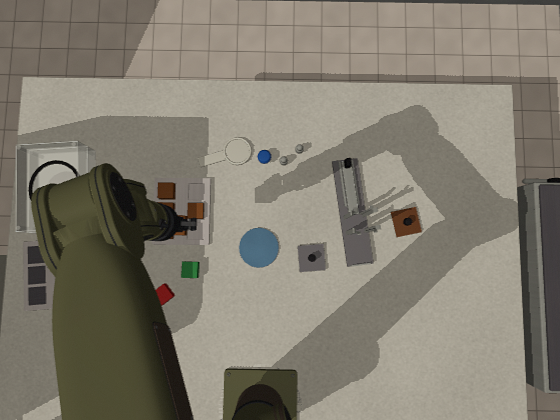

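move_arm --pt "0 0 0 -0.034 1" --pt "0 0 0 -0.033 1" --pt "0.058 -0.676 -0.015 0 1" --pt "0.058 -0.676 -0.015 0 1" --pt "0.058 -0.676 -0.015 0 1" --pt "0.058 -0.676 -0.015 0 1" --pt "0.058 -0.676 -0.015 0 1" --pt "0.058 -0.676 -0.015 0 1" --pt "0.058 -0.676 -0.015 0 1" --pt "0.058 -0.676 -0.015 0 1" --pt "0.058 -0.676 -0.015 0 1" --pt "0.058 -0.676 -0.015 0 1" --pt "0.058 -0.676 -0.015 0 1" --pt "0.058 -0.676 -0.015 0 1" --pt "0.058 -0.676 -0.015 0 1" --pt "0.058 -0.676 -0.015 0 1" --pt "0.058 -0.676 -0.015 0 1" --pt "0.058 -0.676 -0.015 0 1" --pt "0.058 -0.676 -0.015 0 1" --pt "0 0 0 0 1"

```text
time_s: 18.4
ee_pos: [0.5136, -0.2665, 0.222]
ee_rot: [-0.069, 0.998, 0.001, 0.009]
ft_force: [0.7, -0.5, -0.5]
finger_gap: 0.0448
```

```bash
python3 -c "
from h import *
go(.5177,-.2615,.17,188.2)"
```

```text
t18.4 tcp [ 0.5136 -0.2665  0.222 ] A -172.1 zaxis [ 0.017  0.004 -1.   ] q [-0.48  0.35 -0.04  1.17  0.01 -0.62] F [ 0.7 -0.5 -0.5] gap 0.0448
units [-0.098  0.108  1.301] spin -0.002 up 0.1m= [-0.043  0.003 -2.5  ]
```

move_arm --pt "-0.12 0.108 0 0 1" --pt "0 0 0 0 1" --pt "0.005 0 0.5 0 1" --pt "0.005 0 0.5 0 1" --pt "0.005 0 0.3 0 1" --pt "0 0 0 0 1" --pt "0 0 0 0 1"

```text
time_s: 18.98
ee_pos: [0.5183, -0.2556, 0.1719]
ee_rot: [-0.072, 0.997, 0.003, 0.009]
ft_force: [0.4, -0.2, -0.8]
finger_gap: 0.0448
```

```bash
python3 -c "
from h import *
go(.5177,-.2615,.13,188.2)
s=r.read_camera('side');t=r.read_camera('top')
a=cv2.resize(s[110:210,225:325],(400,400),interpolation=cv2.INTER_CUBIC);b=cv2.resize(t[180:260,330:410],(400,400),interpolation=cv2.INTER_CUBIC);cv2.imwrite('pics/v4.png',np.hstack([a,b]))"
```

```text
t19.0 tcp [ 0.5183 -0.2556  0.1719] A -171.7 zaxis [ 0.018  0.006 -1.   ] q [-0.47  0.37 -0.14  1.05  0.01 -0.61] F [ 0.4 -0.2 -0.8] gap 0.0448
units [ 0.055 -0.148  1.046] spin 0.001 up 0.1m= [-0.046  0.01  -2.5  ]
```

View pics/v4.png

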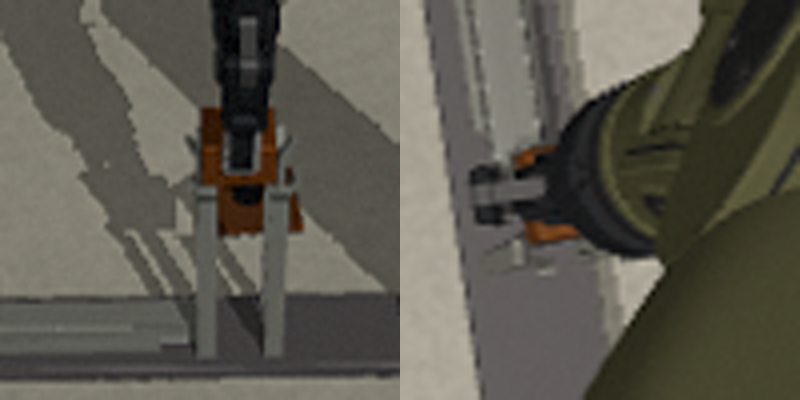

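move_arm --pt "0.055 -0.148 0 0 1" --pt "0 0 0 0 1" --pt "0.006 0 0.3 0 1" --pt "0.006 0 0.3 0 1" --pt "0.006 0 0.3 0 1" --pt "0.006 0 0.3 0 1" --pt "0.006 0 0.3 0 1" --pt "0 0 0.17 0 1" --pt "0 0 0 0 1" --pt "0 0 0 0 1"

```text
time_s: 19.92
ee_pos: [0.5178, -0.2636, 0.106]
ee_rot: [-0.071, 0.997, 0.002, 0.01]
ft_force: [0.2, -0.4, -1.1]
finger_gap: 0.0445
```

move_arm --pt "0 0 0 0 0.36" --pt "0 0 0 0 0.36" --pt "0 0 0 0 0.36" --pt "0 0 0 0 0.3" --pt "-0.01 0 -0.5 0 0.3" --pt "-0.02 0 -0.8 0 0.3" --pt "-0.02 0 -0.8 0 0.3" --pt "-0.01 0 -0.6 0 0.3" --pt "0 0 0 0.035 0.3" --pt "0 0 0 0.034 0.3" --pt "0 0 0 0 0.3"

```text
time_s: 20.83
ee_pos: [0.5185, -0.2638, 0.215]
ee_rot: [0.001, 1.0, 0.002, 0.011]
ft_force: [0.3, 0.1, 0.2]
finger_gap: 0.0597
```

```bash
python3 -c "
from h import *
go(.5456,.2839,.12,180)
s=r.read_camera('side');cv2.imwrite('pics/s5.png',s)
import m1
for c in m1.comps(s,m1.brown,15,(225,120,325,210)): print(c.min(0),c.max(0),cv2.contourArea(c))
print(pix('side',[.5177,-.2615,.03]),pix('side',[.5177,-.2385,.044]),pix('side',[.5177,-.2385,.016]))"
```

```text
t20.8 tcp [ 0.5185 -0.2638  0.215 ] A 179.8 zaxis [ 0.022  0.004 -1.   ] q [-0.48  0.35 -0.05  1.15  0.01 -0.48] F [0.3 0.1 0.2] gap 0.0597
units [-0.624 13.684  2.442] spin -0.001 up 0.1m= [-0.055  0.01  -2.499]
[278.875 179.375] [291.125 197.125] 198.96875
[297.125 158.125] [300.125 166.875] 16.59375
[278.625 152.125] [290.375 167.875] 116.3125
[284.22245111 189.22472202] [283.36039897 190.96063114] [283.23207311 198.67791792]
```

move_arm --pt "-0.035 0.72 0.02 0 0.2" --pt "-0.035 0.72 0.02 0 0.2" --pt "-0.035 0.72 0.02 0 0.2" --pt "-0.035 0.72 0.02 0 0.2" --pt "-0.035 0.72 0.02 0 0.2" --pt "-0.035 0.72 0.02 0 0.2" --pt "-0.035 0.72 0.02 0 0.2" --pt "-0.035 0.72 0.02 0 0.2" --pt "-0.035 0.72 0.02 0 0.2" --pt "-0.035 0.72 0.02 0 0.2" --pt "-0.035 0.72 0.02 0 0.2" --pt "-0.035 0.72 0.02 0 0.2" --pt "-0.035 0.72 0.1 0 0.2" --pt "-0.035 0.72 0.1 0 0.2" --pt "-0.035 0.72 0.1 0 0.2" --pt "-0.035 0.72 0.1 0 0.2" --pt "-0.035 0.72 0.1 0 0.2" --pt "-0.035 0.72 0.1 0 0.2" --pt "-0.035 0.72 0.1 0 0.2" --pt "0 0 0 0 0.2"

```text
time_s: 22.55
ee_pos: [0.546, 0.2886, 0.1779]
ee_rot: [-0.003, 1.0, 0.003, 0.01]
ft_force: [1.2, 0.1, 0.4]
finger_gap: 0.068
```

move_arm --pt "0 0 0 0 0.2" --pt "0 0 0 0 0.2" --pt "0 0 0 0 0.2"

```text
time_s: 22.8
ee_pos: [0.5461, 0.2826, 0.1794]
ee_rot: [0.001, 1.0, 0.002, 0.01]
ft_force: [0.0, 0.6, -0.4]
finger_gap: 0.0684
```

```bash
python3 -c "
from h import *
go(.5456,.2839,.016,180)"
```

```text
t22.8 tcp [0.5461 0.2826 0.1794] A 179.9 zaxis [ 0.02   0.004 -1.   ] q [ 0.48  0.42 -0.03  1.1  -0.01  0.48] F [ 0.   0.6 -0.4] gap 0.0684
units [0.092 0.016 4.083] spin -0.001 up 0.1m= [-0.049  0.01  -2.5  ]
```

Descend, grip and lift, with transit tilt compensation.

move_arm --pt "0.02 0.016 0.7 0 0.2" --pt "0.02 0 0.8 0 0.2" --pt "0.02 0 0.8 0 0.2" --pt "0.02 0 0.8 0 0.2" --pt "0.01 0 0.5 0 0.2" --pt "0 0 0.3 0 0.2" --pt "0 0 0.18 0 0.2" --pt "0 0 0 0 0.2" --pt "0 0 0 0 0.2" --pt "0 0 0 0 1" --pt "0 0 0 0 1" --pt "0 0 0 0 1" --pt "0 0 0 0 1" --pt "0 0 0 0 1" --pt "0 0 0 0 1"

```text
time_s: 24.05
ee_pos: [0.5474, 0.2858, 0.018]
ee_rot: [0.001, 1.0, 0.003, 0.012]
ft_force: [-0.3, -0.6, 6.9]
finger_gap: 0.045
```

move_arm --pt "0 0 -0.2 0 1" --pt "-0.01 0 -0.6 0 1" --pt "-0.02 0 -0.9 0 1" --pt "-0.02 0 -0.9 0 1" --pt "-0.02 0 -0.9 0 1" --pt "-0.02 0 -0.9 0 1" --pt "-0.02 0 -0.8 0 1" --pt "0 0 0 -0.034 1" --pt "0 0 0 -0.033 1" --pt "0 0 0 0 1" --pt "0 0 0 0 1"

```text
time_s: 24.97
ee_pos: [0.5457, 0.284, 0.2243]
ee_rot: [-0.068, 0.998, 0.002, 0.01]
ft_force: [0.1, -0.8, -0.2]
finger_gap: 0.0448
```

```bash
python3 -c "
from h import *
go(.5177,-.2615,.215,188.2)"
```

```text
t25.0 tcp [0.5457 0.284  0.2243] A -172.1 zaxis [ 0.02   0.005 -1.   ] q [ 0.48  0.4   0.06  1.2  -0.01  0.35] F [ 0.1 -0.8 -0.2] gap 0.0448
units [  2.643 -13.398   0.157] spin -0.003 up 0.1m= [-0.05   0.004 -2.499]
```

move_arm --pt "0.139 -0.705 0 0 1" --pt "0.139 -0.705 0 0 1" --pt "0.139 -0.705 0 0 1" --pt "0.139 -0.705 0 0 1" --pt "0.139 -0.705 0 0 1" --pt "0.139 -0.705 0 0 1" --pt "0.139 -0.705 0 0 1" --pt "0.139 -0.705 0 0 1" --pt "0.139 -0.705 0 0 1" --pt "0.139 -0.705 0 0 1" --pt "0.139 -0.705 0 0 1" --pt "0.139 -0.705 0 0 1" --pt "0.139 -0.705 0 0 1" --pt "0.139 -0.705 0 0 1" --pt "0.139 -0.705 0 0 1" --pt "0.139 -0.705 0 0 1" --pt "0.139 -0.705 0 0 1" --pt "0.139 -0.705 0 0 1" --pt "0.139 -0.705 0 0 1" --pt "0 0 0 0 1"

```text
time_s: 26.63
ee_pos: [0.515, -0.2657, 0.2201]
ee_rot: [-0.066, 0.998, 0.001, 0.01]
ft_force: [1.4, 0.3, -0.8]
finger_gap: 0.0451
```

move_arm --pt "0 0 0 0 1" --pt "0 0 0 0 1" --pt "0 0 0 0 1"

```text
time_s: 26.88
ee_pos: [0.5154, -0.2599, 0.2207]
ee_rot: [-0.07, 0.998, 0.002, 0.01]
ft_force: [-0.6, -0.1, -1.2]
finger_gap: 0.0447
```

```bash
python3 -c "
from h import *
go(.5177,-.2625,.106,188.2)"
```

```text
t26.9 tcp [ 0.5154 -0.2599  0.2207] A -172.0 zaxis [ 0.019  0.006 -1.   ] q [-0.47  0.34 -0.05  1.17  0.01 -0.61] F [-0.6 -0.1 -1.2] gap 0.0447
units [ 0.008 -0.08   2.868] spin -0.002 up 0.1m= [-0.05   0.007 -2.499]
```

move_arm --pt "-0.02 -0.08 0.4 0 1" --pt "0 0 0.5 0 1" --pt "0 0 0.3 0 1" --pt "0.006 0 0.3 0 1" --pt "0.006 0 0.3 0 1" --pt "0.006 0 0.3 0 1" --pt "0.006 0 0.3 0 1" --pt "0.006 0 0.3 0 1" --pt "0 0 0.16 0 1" --pt "0 0 0 0 1" --pt "0 0 0 0 1"

```text
time_s: 27.8
ee_pos: [0.518, -0.263, 0.1067]
ee_rot: [-0.07, 0.998, 0.002, 0.01]
ft_force: [0.2, 0.0, -1.0]
finger_gap: 0.0447
```

move_arm --pt "0 0 0 0 0.36" --pt "0 0 0 0 0.36" --pt "0 0 0 0 0.36" --pt "0 0 0 0 0.3" --pt "-0.01 0 -0.5 0 0.3" --pt "-0.02 0 -0.8 0 0.3" --pt "-0.02 0 -0.8 0 0.3" --pt "-0.01 0 -0.6 0 0.3" --pt "0 0 0 0.035 0.3" --pt "0 0 0 0.034 0.3" --pt "0 0 0 0 0.3"

```text
time_s: 28.72
ee_pos: [0.5186, -0.2643, 0.2158]
ee_rot: [0.004, 1.0, 0.002, 0.011]
ft_force: [-0.4, -0.6, -0.3]
finger_gap: 0.0598
```

```bash
python3 -c "
from h import *
go(.6030,.2842,.16,180)
s=r.read_camera('side');cv2.imwrite('pics/s6.png',s)
import m1
for c in m1.comps(s,m1.brown,15,(225,120,325,210)): print(c.min(0),c.max(0),cv2.contourArea(c))
print(pix('side',[.5177,-.285,.072]),pix('side',[.5177,-.2385,.016]))"
```

```text
t28.7 tcp [ 0.5186 -0.2643  0.2158] A 179.6 zaxis [ 0.022  0.004 -1.   ] q [-0.48  0.35 -0.05  1.15  0.01 -0.47] F [-0.4 -0.6 -0.3] gap 0.0598
units [-2.078 13.708  1.493] spin -0.003 up 0.1m= [-0.055  0.01  -2.499]
[278.875 170.625] [291.375 197.375] 302.3125
[297.125 158.125] [300.125 166.875] 16.375
[278.625 152.125] [290.125 167.875] 115.90625
[285.38358816 171.79452617] [283.23207311 198.67791792]
```

move_arm --pt "-0.109 0.7215 0 0 0.2" --pt "-0.109 0.7215 0 0 0.2" --pt "-0.109 0.7215 0 0 0.2" --pt "-0.109 0.7215 0 0 0.2" --pt "-0.109 0.7215 0 0 0.2" --pt "-0.109 0.7215 0 0 0.2" --pt "-0.109 0.7215 0 0 0.2" --pt "-0.109 0.7215 0 0 0.2" --pt "-0.109 0.7215 0 0 0.2" --pt "-0.109 0.7215 0 0 0.2" --pt "-0.109 0.7215 0 0 0.2" --pt "-0.109 0.7215 0 0 0.2" --pt "-0.109 0.7215 0.1 0 0.2" --pt "-0.109 0.7215 0.1 0 0.2" --pt "-0.109 0.7215 0.1 0 0.2" --pt "-0.109 0.7215 0.1 0 0.2" --pt "-0.109 0.7215 0.1 0 0.2" --pt "-0.109 0.7215 0.1 0 0.2" --pt "-0.109 0.7215 0.1 0 0.2" --pt "0 0 0 -0.003 0.2"

```text
time_s: 30.43
ee_pos: [0.6047, 0.2891, 0.189]
ee_rot: [-0.004, 1.0, 0.003, 0.009]
ft_force: [1.7, 0.3, 0.5]
finger_gap: 0.0683
```

move_arm --pt "0 0 0 0 0.2" --pt "0 0 0 0 0.2" --pt "0 0 0 0 0.2"

```text
time_s: 30.68
ee_pos: [0.6046, 0.2828, 0.191]
ee_rot: [0.0, 1.0, 0.002, 0.01]
ft_force: [-0.1, 0.4, -0.3]
finger_gap: 0.0684
```

```bash
python3 -c "
from h import *
go(.603,.2842,.016,180)"
```

```text
t30.7 tcp [0.6046 0.2828 0.191 ] A 180.0 zaxis [ 0.02   0.004 -1.   ] q [ 0.44  0.51  0.14  1.19 -0.    0.44] F [-0.1  0.4 -0.3] gap 0.0684
units [0.125 0.017 4.373] spin -0.000 up 0.1m= [-0.049  0.01  -2.5  ]
```

move_arm --pt "0.04 0.017 0.8 0 0.2" --pt "0.025 0 0.8 0 0.2" --pt "0.025 0 0.8 0 0.2" --pt "0.025 0 0.8 0 0.2" --pt "0.01 0 0.6 0 0.2" --pt "0 0 0.37 0 0.2" --pt "0 0 0.2 0 0.2" --pt "0 0 0 0 0.2" --pt "0 0 0 0 0.2" --pt "0 0 0 0 1" --pt "0 0 0 0 1" --pt "0 0 0 0 1" --pt "0 0 0 0 1" --pt "0 0 0 0 1" --pt "0 0 0 0 1"

```text
time_s: 31.93
ee_pos: [0.605, 0.2862, 0.0184]
ee_rot: [-0.0, 1.0, 0.003, 0.012]
ft_force: [-0.3, -1.0, 6.6]
finger_gap: 0.0447
```

move_arm --pt "0 0 -0.2 0 1" --pt "-0.01 0 -0.6 0 1" --pt "-0.02 0 -0.9 0 1" --pt "-0.02 0 -0.9 0 1" --pt "-0.02 0 -0.9 0 1" --pt "-0.02 0 -0.9 0 1" --pt "-0.02 0 -0.8 0 1" --pt "0 0 0 -0.034 1" --pt "0 0 0 -0.034 1" --pt "0 0 0 0 1" --pt "0 0 0 0 1"

```text
time_s: 32.85
ee_pos: [0.6031, 0.2844, 0.2243]
ee_rot: [-0.071, 0.997, 0.002, 0.01]
ft_force: [0.2, 0.4, -0.1]
finger_gap: 0.0445
```

```bash
python3 -c "
from h import *
go(.5154,-.2622,.222,188.2)"
```

```text
t32.9 tcp [0.6031 0.2844 0.2243] A -171.9 zaxis [ 0.019  0.005 -1.   ] q [ 0.44  0.5   0.21  1.26 -0.    0.3 ] F [ 0.2  0.4 -0.1] gap 0.0445
units [  4.118 -13.212  -0.048] spin -0.001 up 0.1m= [-0.05   0.004 -2.499]
```

move_arm --pt "0.217 -0.695 0 0 1" --pt "0.217 -0.695 0 0 1" --pt "0.217 -0.695 0 0 1" --pt "0.217 -0.695 0 0 1" --pt "0.217 -0.695 0 0 1" --pt "0.217 -0.695 0 0 1" --pt "0.217 -0.695 0 0 1" --pt "0.217 -0.695 0 0 1" --pt "0.217 -0.695 0 0 1" --pt "0.217 -0.695 0 0 1" --pt "0.217 -0.695 0 0 1" --pt "0.217 -0.695 0 0 1" --pt "0.217 -0.695 0 0 1" --pt "0.217 -0.695 0 0 1" --pt "0.217 -0.695 0 0 1" --pt "0.217 -0.695 0 0 1" --pt "0.217 -0.695 0 0 1" --pt "0.217 -0.695 0 0 1" --pt "0.217 -0.695 0 0 1" --pt "0 0 0 0 1"

```text
time_s: 34.52
ee_pos: [0.5143, -0.2663, 0.219]
ee_rot: [-0.068, 0.998, 0.001, 0.009]
ft_force: [0.6, 0.0, -0.9]
finger_gap: 0.0446
```

move_arm --pt "0 0 0 0 1" --pt "0 0 0 0 1" --pt "0 0 0 0 1"

```text
time_s: 34.77
ee_pos: [0.5153, -0.2606, 0.2195]
ee_rot: [-0.072, 0.997, 0.002, 0.01]
ft_force: [0.5, 0.0, -1.0]
finger_gap: 0.0445
```

```bash
python3 -c "
from h import *
go(.5177,-.2625,.106,188.2)"
```

```text
t34.8 tcp [ 0.5153 -0.2606  0.2195] A -171.8 zaxis [ 0.019  0.006 -1.   ] q [-0.48  0.34 -0.05  1.16  0.01 -0.62] F [ 0.5  0.  -1. ] gap 0.0445
units [ 0.005 -0.063  2.838] spin 0.000 up 0.1m= [-0.05   0.007 -2.499]
```

move_arm --pt "-0.02 -0.063 0.4 0 1" --pt "0 0 0.5 0 1" --pt "0 0 0.3 0 1" --pt "0.005 0 0.3 0 1" --pt "0.005 0 0.3 0 1" --pt "0.005 0 0.3 0 1" --pt "0.005 0 0.3 0 1" --pt "0.005 0 0.3 0 1" --pt "0 0 0.14 0 1" --pt "0 0 0 0 1" --pt "0 0 0 0 1"

```text
time_s: 35.68
ee_pos: [0.5181, -0.2629, 0.1063]
ee_rot: [-0.072, 0.997, 0.002, 0.01]
ft_force: [0.1, 0.7, -1.0]
finger_gap: 0.0446
```

move_arm --pt "0 0 0 0 0.36" --pt "0 0 0 0 0.36" --pt "0 0 0 0 0.36" --pt "0 0 0 0 0.3" --pt "-0.01 0 -0.5 0 0.3" --pt "-0.02 0 -0.8 0 0.3" --pt "-0.02 0 -0.8 0 0.3" --pt "-0.01 0 -0.6 0 0.3" --pt "0 0 0 0.035 0.3" --pt "0 0 0 0.034 0.3" --pt "0 0 0 0 0.3"

```text
time_s: 36.6
ee_pos: [0.5186, -0.2643, 0.2154]
ee_rot: [0.002, 1.0, 0.002, 0.011]
ft_force: [0.0, 1.0, 0.1]
finger_gap: 0.0599
```

```bash
python3 -c "
from h import *
go(.5471,.1981,.2,180)
s=r.read_camera('side');cv2.imwrite('pics/s7.png',s)
import m1
for c in m1.comps(s,m1.brown,15,(225,120,325,210)): print(c.min(0),c.max(0),cv2.contourArea(c))
print(pix('side',[.5177,-.285,.1]),pix('side',[.5177,-.2385,.016]))
cv2.imwrite('pics/v7.png',cv2.resize(s[120:210,225:325],(600,540),interpolation=cv2.INTER_CUBIC))"
```

```text
t36.6 tcp [ 0.5186 -0.2643  0.2154] A 179.8 zaxis [ 0.022  0.004 -1.   ] q [-0.48  0.35 -0.05  1.15  0.01 -0.48] F [0.  1.  0.1] gap 0.0599
units [-0.704 11.558  0.444] spin -0.001 up 0.1m= [-0.055  0.01  -2.499]
[297.125 158.125] [300.125 166.875] 16.5
[278.875 152.125] [291.625 197.375] 466.125
[285.55183318 163.53976845] [283.23207311 198.67791792]
```

View pics/v7.png

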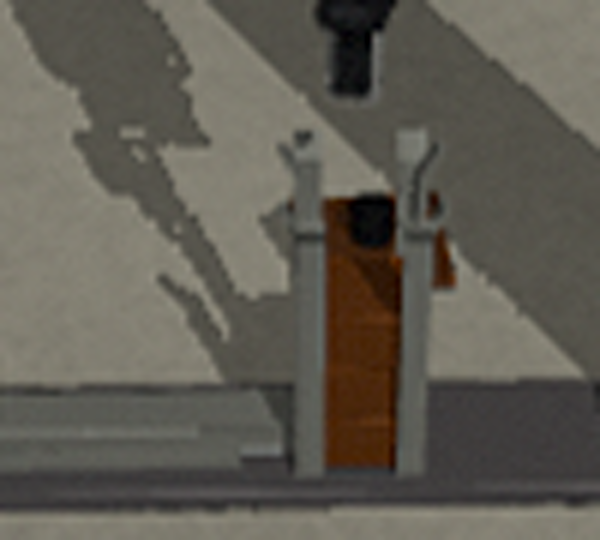

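The crop shows three brown blocks stacked flat in the column, with seams at crop rows of about 325 and 375. The brown look-alike cap is behind them. Now the thin blocks.

move_arm --pt "-0.041 0.68 0.03 0 0.2" --pt "-0.041 0.68 0.03 0 0.2" --pt "-0.041 0.68 0.03 0 0.2" --pt "-0.041 0.68 0.03 0 0.2" --pt "-0.041 0.68 0.03 0 0.2" --pt "-0.041 0.68 0.03 0 0.2" --pt "-0.041 0.68 0.03 0 0.2" --pt "-0.041 0.68 0.03 0 0.2" --pt "-0.041 0.68 0.03 0 0.2" --pt "-0.041 0.68 0.03 0 0.2" --pt "-0.041 0.68 0.03 0 0.2" --pt "-0.041 0.68 0.03 0 0.2" --pt "-0.041 0.68 0.03 0 0.2" --pt "-0.041 0.68 0.03 0 0.2" --pt "-0.041 0.68 0.03 0 0.2" --pt "-0.041 0.68 0.03 0 0.2" --pt "-0.041 0.68 0.03 0 0.2" --pt "0 0 0 0 0.2" --pt "0 0 0 0 0.2" --pt "0 0 0 0 0.2"

```text
time_s: 38.32
ee_pos: [0.5467, 0.1981, 0.1962]
ee_rot: [0.0, 1.0, 0.002, 0.01]
ft_force: [0.3, -0.2, 0.0]
finger_gap: 0.0684
```

```bash
python3 -c "
from h import *
go(.5471,.1981,.015,180)"
```

```text
t38.3 tcp [0.5467 0.1981 0.1962] A 180.0 zaxis [ 0.019  0.004 -1.   ] q [ 0.35  0.36 -0.09  1.11 -0.    0.35] F [ 0.3 -0.2  0. ] gap 0.0684
units [ 0.077 -0.018  4.529] spin -0.000 up 0.1m= [-0.048  0.01  -2.5  ]
```

move_arm --pt "0.02 -0.01 0.8 0 0.2" --pt "0.02 0 0.8 0 0.2" --pt "0.02 0 0.8 0 0.2" --pt "0.02 0 0.8 0 0.2" --pt "0 0 0.7 0 0.2" --pt "0 0 0.4 0 0.2" --pt "0 0 0.22 0 0.2" --pt "0 0 0 0 0.2" --pt "0 0 0 0 0.2" --pt "0 0 0 0 1" --pt "0 0 0 0 1" --pt "0 0 0 0 1" --pt "0 0 0 0 1" --pt "0 0 0 0 1" --pt "0 0 0 0 1"

```text
time_s: 39.57
ee_pos: [0.5493, 0.1993, 0.0179]
ee_rot: [0.001, 1.0, 0.003, 0.012]
ft_force: [-0.6, -1.1, 6.9]
finger_gap: 0.0441
```

move_arm --pt "0 0 -0.2 0 1" --pt "-0.01 0 -0.6 0 1" --pt "-0.02 0 -0.9 0 1" --pt "-0.02 0 -0.9 0 1" --pt "-0.02 0 -0.9 0 1" --pt "-0.02 0 -0.9 0 1" --pt "-0.02 0 -0.8 0 1" --pt "0 0 0 -0.034 1" --pt "0 0 0 -0.034 1" --pt "0 0 0 0 1" --pt "0 0 0 0 1"

```text
time_s: 40.48
ee_pos: [0.5476, 0.198, 0.2244]
ee_rot: [-0.069, 0.998, 0.002, 0.01]
ft_force: [-1.5, -0.1, -0.0]
finger_gap: 0.044
```

```bash
python3 -c "
from h import *
go(.5154,-.2622,.222,188.2)"
```

```text
t40.5 tcp [0.5476 0.198  0.2244] A -172.0 zaxis [ 0.02   0.005 -1.   ] q [ 0.35  0.35 -0.03  1.17 -0.    0.21] F [-1.5 -0.1 -0. ] gap 0.044
units [  2.438 -11.272  -0.013] spin -0.002 up 0.1m= [-0.052  0.005 -2.499]
```

move_arm --pt "0.152 -0.704 0 0 1" --pt "0.152 -0.704 0 0 1" --pt "0.152 -0.704 0 0 1" --pt "0.152 -0.704 0 0 1" --pt "0.152 -0.704 0 0 1" --pt "0.152 -0.704 0 0 1" --pt "0.152 -0.704 0 0 1" --pt "0.152 -0.704 0 0 1" --pt "0.152 -0.704 0 0 1" --pt "0.152 -0.704 0 0 1" --pt "0.152 -0.704 0 0 1" --pt "0.152 -0.704 0 0 1" --pt "0.152 -0.704 0 0 1" --pt "0.152 -0.704 0 0 1" --pt "0.152 -0.704 0 0 1" --pt "0.152 -0.704 0 0 1" --pt "0 0 0 0 1" --pt "0 0 0 0 1" --pt "0 0 0 0 1" --pt "0 0 0 0 1"

```text
time_s: 42.15
ee_pos: [0.5145, -0.2606, 0.2208]
ee_rot: [-0.071, 0.997, 0.002, 0.01]
ft_force: [-0.3, -0.1, -0.3]
finger_gap: 0.0437
```

```bash
python3 -c "
from h import *
go(.5177,-.2625,.115,188.2)"
```

```text
t42.1 tcp [ 0.5145 -0.2606  0.2208] A -171.9 zaxis [ 0.019  0.006 -1.   ] q [-0.48  0.34 -0.05  1.17  0.01 -0.62] F [-0.3 -0.1 -0.3] gap 0.0437
units [-0.019 -0.065  2.645] spin -0.001 up 0.1m= [-0.05   0.007 -2.499]
```

move_arm --pt "-0.045 -0.065 0.4 0 1" --pt "0 0 0.5 0 1" --pt "0 0 0.3 0 1" --pt "0.006 0 0.3 0 1" --pt "0.006 0 0.3 0 1" --pt "0.006 0 0.3 0 1" --pt "0.006 0 0.3 0 1" --pt "0 0 0.2 0 1" --pt "0 0 0.04 0 1" --pt "0 0 0 0 1" --pt "0 0 0 0 1"

```text
time_s: 43.07
ee_pos: [0.5185, -0.2634, 0.116]
ee_rot: [-0.071, 0.997, 0.002, 0.011]
ft_force: [-0.5, -0.5, -1.1]
finger_gap: 0.0437
```

move_arm --pt "0 0 0 0 0.36" --pt "0 0 0 0 0.36" --pt "0 0 0 0 0.36" --pt "0 0 0 0 0.3" --pt "-0.01 0 -0.5 0 0.3" --pt "-0.02 0 -0.8 0 0.3" --pt "-0.02 0 -0.8 0 0.3" --pt "-0.01 0 -0.5 0 0.3" --pt "0 0 0 0.035 0.3" --pt "0 0 0 0.034 0.3" --pt "0 0 0 0 0.3"

```text
time_s: 43.98
ee_pos: [0.5187, -0.2642, 0.2204]
ee_rot: [0.003, 1.0, 0.002, 0.011]
ft_force: [0.2, 0.4, -1.0]
finger_gap: 0.0595
```

```bash
python3 -c "
from h import *
go(.4878,.2836,.2,180)
s=r.read_camera('side');cv2.imwrite('pics/s8.png',s)
import m1
for c in m1.comps(s,m1.brown,15,(225,120,325,210)): print(c.min(0),c.max(0),cv2.contourArea(c))
print(pix('side',[.5177,-.285,.118]))"
```

```text
t44.0 tcp [ 0.5187 -0.2642  0.2204] A 179.7 zaxis [ 0.022  0.004 -1.   ] q [-0.48  0.35 -0.04  1.17  0.01 -0.47] F [ 0.2  0.4 -1. ] gap 0.0595
units [ 0.783 13.692  0.548] spin -0.002 up 0.1m= [-0.054  0.01  -2.499]
[297.125 158.125] [300.125 166.875] 16.75
[278.625 152.125] [291.625 197.125] 496.84375
[285.66325865 158.07280019]
```

move_arm --pt "0.041 0.72 0.03 0 0.2" --pt "0.041 0.72 0.03 0 0.2" --pt "0.041 0.72 0.03 0 0.2" --pt "0.041 0.72 0.03 0 0.2" --pt "0.041 0.72 0.03 0 0.2" --pt "0.041 0.72 0.03 0 0.2" --pt "0.041 0.72 0.03 0 0.2" --pt "0.041 0.72 0.03 0 0.2" --pt "0.041 0.72 0.03 0 0.2" --pt "0.041 0.72 0.03 0 0.2" --pt "0.041 0.72 0.03 0 0.2" --pt "0.041 0.72 0.03 0 0.2" --pt "0.041 0.72 0.03 0 0.2" --pt "0.041 0.72 0.03 0 0.2" --pt "0.041 0.72 0.03 0 0.2" --pt "0.041 0.72 0.03 0 0.2" --pt "0.041 0.72 0.03 0 0.2" --pt "0.041 0.72 0.03 0 0.2" --pt "0.041 0.72 0.03 0 0.2" --pt "0 0 0 0 0.2"

```text
time_s: 45.7
ee_pos: [0.4894, 0.2882, 0.1979]
ee_rot: [-0.001, 1.0, 0.004, 0.01]
ft_force: [0.5, -0.2, -0.9]
finger_gap: 0.0684
```

move_arm --pt "0 0 0 0 0.2" --pt "0 0 0 0 0.2" --pt "0 0 0 0 0.2"

```text
time_s: 45.95
ee_pos: [0.4895, 0.2825, 0.1985]
ee_rot: [0.002, 1.0, 0.002, 0.01]
ft_force: [-0.1, -0.0, -0.3]
finger_gap: 0.0682
```

```bash
python3 -c "
from h import *
go(.4878,.2836,.015,180)"
```

```text
t46.0 tcp [0.4895 0.2825 0.1985] A 179.8 zaxis [ 0.019  0.004 -1.   ] q [ 0.53  0.33 -0.13  1.1  -0.01  0.53] F [-0.1 -0.  -0.3] gap 0.0682
units [0.133 0.01  4.586] spin -0.002 up 0.1m= [-0.049  0.01  -2.5  ]
```

move_arm --pt "0.04 0.01 0.8 0 0.2" --pt "0.025 0 0.8 0 0.2" --pt "0.025 0 0.8 0 0.2" --pt "0.025 0 0.8 0 0.2" --pt "0.01 0 0.7 0 0.2" --pt "0 0 0.44 0 0.2" --pt "0 0 0.23 0 0.2" --pt "0 0 0 0 0.2" --pt "0 0 0 0 0.2" --pt "0 0 0 0 1" --pt "0 0 0 0 1" --pt "0 0 0 0 1" --pt "0 0 0 0 1" --pt "0 0 0 0 1" --pt "0 0 0 0 1"

```text
time_s: 47.2
ee_pos: [0.4899, 0.2855, 0.018]
ee_rot: [0.002, 1.0, 0.003, 0.012]
ft_force: [-0.9, -1.6, 5.5]
finger_gap: 0.0442
```

move_arm --pt "0 0 -0.2 0 1" --pt "-0.01 0 -0.6 0 1" --pt "-0.02 0 -0.9 0 1" --pt "-0.02 0 -0.9 0 1" --pt "-0.02 0 -0.9 0 1" --pt "-0.02 0 -0.9 0 1" --pt "-0.02 0 -0.8 0 1" --pt "0 0 0 -0.034 1" --pt "0 0 0 -0.034 1" --pt "0 0 0 0 1" --pt "0 0 0 0 1"

```text
time_s: 48.12
ee_pos: [0.4884, 0.2838, 0.2246]
ee_rot: [-0.068, 0.998, 0.002, 0.01]
ft_force: [0.1, 0.3, -0.3]
finger_gap: 0.0435
```

```bash
python3 -c "
from h import *
go(.5154,-.2622,.222,188.2)"
```

```text
t48.1 tcp [0.4884 0.2838 0.2246] A -172.2 zaxis [ 0.021  0.005 -1.   ] q [ 0.53  0.32 -0.08  1.16 -0.01  0.39] F [ 0.1  0.3 -0.3] gap 0.0435
units [ 1.2790e+00 -1.3607e+01  8.0000e-03] spin -0.003 up 0.1m= [-0.053  0.005 -2.499]
```

move_arm --pt "0.067 -0.716 0 0 1" --pt "0.067 -0.716 0 0 1" --pt "0.067 -0.716 0 0 1" --pt "0.067 -0.716 0 0 1" --pt "0.067 -0.716 0 0 1" --pt "0.067 -0.716 0 0 1" --pt "0.067 -0.716 0 0 1" --pt "0.067 -0.716 0 0 1" --pt "0.067 -0.716 0 0 1" --pt "0.067 -0.716 0 0 1" --pt "0.067 -0.716 0 0 1" --pt "0.067 -0.716 0 0 1" --pt "0.067 -0.716 0 0 1" --pt "0.067 -0.716 0 0 1" --pt "0.067 -0.716 0 0 1" --pt "0.067 -0.716 0 0 1" --pt "0.067 -0.716 0 0 1" --pt "0.067 -0.716 0 0 1" --pt "0.067 -0.716 0 0 1" --pt "0 0 0 -0.003 1"

```text
time_s: 49.78
ee_pos: [0.5134, -0.2668, 0.221]
ee_rot: [-0.069, 0.998, 0.0, 0.01]
ft_force: [0.7, -0.1, 0.2]
finger_gap: 0.0435
```

move_arm --pt "0 0 0 0 1" --pt "0 0 0 0 1" --pt "0 0 0 0 1"

```text
time_s: 50.03
ee_pos: [0.513, -0.261, 0.2215]
ee_rot: [-0.073, 0.997, 0.002, 0.01]
ft_force: [0.3, 0.5, -1.3]
finger_gap: 0.044
```

```bash
python3 -c "
from h import *
go(.5177,-.2625,.133,188.2)"
```

```text
t50.0 tcp [ 0.513  -0.261   0.2215] A -171.7 zaxis [ 0.019  0.006 -1.   ] q [-0.48  0.34 -0.05  1.17  0.01 -0.62] F [ 0.3  0.5 -1.3] gap 0.044
units [-0.066 -0.061  2.215] spin 0.001 up 0.1m= [-0.05   0.007 -2.499]
```

move_arm --pt "-0.085 -0.061 0.3 0 1" --pt "0 0 0.4 0 1" --pt "0 0 0.3 0 1" --pt "0.006 0 0.3 0 1" --pt "0.006 0 0.3 0 1" --pt "0.006 0 0.3 0 1" --pt "0 0 0.2 0 1" --pt "0 0 0.11 0 1" --pt "0 0 0 0 1" --pt "0 0 0 0 1"

```text
time_s: 50.87
ee_pos: [0.5184, -0.2633, 0.1337]
ee_rot: [-0.073, 0.997, 0.002, 0.01]
ft_force: [-0.3, 0.5, -1.7]
finger_gap: 0.0438
```

move_arm --pt "0 0 0 0 0.36" --pt "0 0 0 0 0.36" --pt "0 0 0 0 0.36" --pt "0 0 0 0 0.3" --pt "-0.01 0 -0.5 0 0.3" --pt "-0.02 0 -0.8 0 0.3" --pt "-0.02 0 -0.7 0 0.3" --pt "-0.01 0 -0.3 0 0.3" --pt "0 0 0 0 0.3" --pt "0 0 0 0 0.3"

```text
time_s: 51.7
ee_pos: [0.5192, -0.2641, 0.2261]
ee_rot: [-0.072, 0.997, 0.001, 0.011]
ft_force: [-0.2, 0.1, 0.4]
finger_gap: 0.0598
```

```bash
python3 -c "
from h import *
go(.6905,-.2365,.12,188.2)
s=r.read_camera('side');cv2.imwrite('pics/s9.png',s);t=r.read_camera('top');cv2.imwrite('pics/t9.png',t)
a=cv2.resize(s[100:220,200:320],(400,400),interpolation=cv2.INTER_CUBIC);b=cv2.resize(t[130:270,290:430],(400,400),interpolation=cv2.INTER_CUBIC)
cv2.imwrite('pics/v9.png',np.hstack([a,b]))"
```

```text
t51.7 tcp [ 0.5192 -0.2641  0.2261] A -171.7 zaxis [ 0.022  0.004 -1.   ] q [-0.48  0.35 -0.03  1.18  0.01 -0.62] F [-0.2  0.1  0.4] gap 0.0598
units [-4.279  0.071  2.747] spin 0.001 up 0.1m= [-5.500e-02  2.000e-03 -2.499e+00]
```

View pics/v9.png

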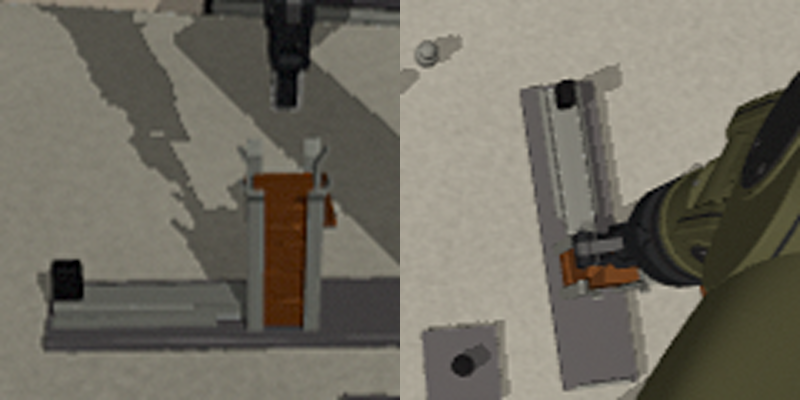

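```bash
python3 -c "
from h import *
import m1
t=cv2.imread('pics/t9.png');s=cv2.imread('pics/s9.png')
for z in(.118,.136,.148,.161):
  u=np.array([.9897,.143]);v=np.array([-.143,.9897]);c=np.array([.5177,-.2615])
  for n in('top','side'): print(z,n,[pix(n,[*(c+a*u*.023+b*v*.023),z]).round(1).tolist() for a,b in((1,1),(1,-1),(-1,-1),(-1,1))])
for c in m1.comps(t,m1.brown,5,(325,190,400,250)): print('T',c.min(0),c.max(0),cv2.contourArea(c))
for c in m1.comps(s,m1.brown,5,(225,120,325,210)): print('S',c.min(0),c.max(0))
b=cv2.resize(t[195:255,330:410],(800,600),interpolation=cv2.INTER_CUBIC);cv2.imwrite('pics/v10.png',b)"
```

```text
0.118 top [[351.5, 213.1], [368.7, 210.9], [371.3, 228.1], [354.0, 230.3]]
0.118 side [[276.0, 169.3], [275.6, 158.3], [293.2, 158.0], [294.1, 169.1]]
0.136 top [[352.8, 212.4], [370.3, 210.1], [373.0, 227.7], [355.4, 229.9]]
0.136 side [[276.0, 163.7], [275.6, 152.7], [293.4, 152.4], [294.3, 163.4]]
0.148 top [[353.7, 211.9], [371.4, 209.6], [374.1, 227.4], [356.3, 229.6]]
0.148 side [[276.0, 159.8], [275.6, 148.9], [293.5, 148.6], [294.4, 159.6]]
0.161 top [[354.6, 211.3], [372.6, 209.1], [375.4, 227.0], [357.3, 229.3]]
0.161 side [[276.0, 155.6], [275.6, 144.7], [293.7, 144.4], [294.6, 155.4]]
T [345.625 216.875] [372.875 230.625] 174.875
S [297.125 158.125] [300.125 166.875]
S [275.625 151.375] [293.375 197.375]
```

View pics/v10.png

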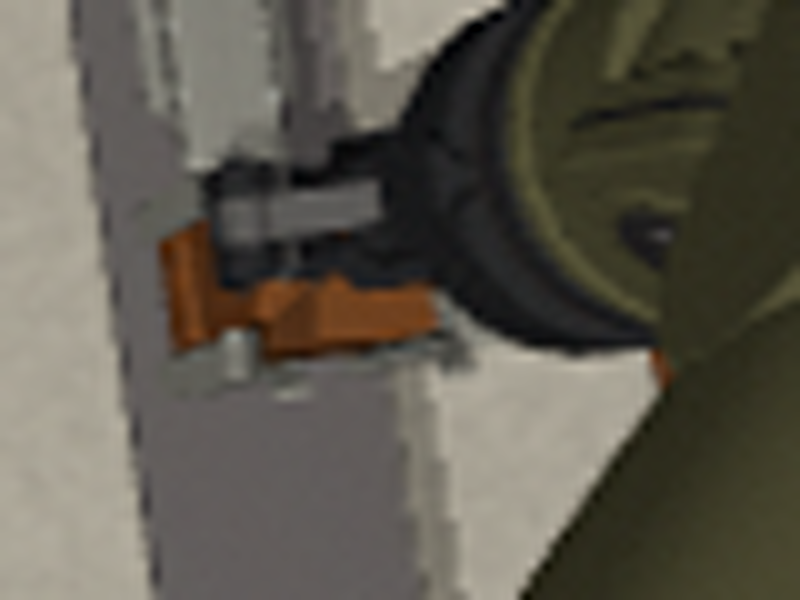

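The stack top matches z = 0.136 m: the side-view top row is 151.4 against about 152.5 predicted. All five blocks are in and lying flat. Next is the slide.

move_arm --pt "-0.62 0.01 0 0 0.4" --pt "-0.62 0.01 0 0 0.4" --pt "-0.62 0.01 0 0 0.4" --pt "-0.62 0.01 0 0 0.4" --pt "-0.62 0.01 0 0 0.4" --pt "-0.62 0.01 0 0 0.4" --pt "-0.62 0.01 0 0 0.4" --pt "0 0 0.8 0 0.4" --pt "0 0 0.8 0 0.4" --pt "0 0 0.8 0 0.4" --pt "0 0 0 0 0.4" --pt "0 0 0 0 0.4" --pt "0 0 0 0 0.4"

```text
time_s: 52.88
ee_pos: [0.6921, -0.2357, 0.1337]
ee_rot: [-0.072, 0.997, 0.002, 0.01]
ft_force: [0.4, 0.8, 0.6]
finger_gap: 0.0512
```

```bash
python3 -c "
from h import *
go(.693,-.236,.041,188.2)"
```

```text
t52.9 tcp [ 0.6921 -0.2357  0.1337] A -171.7 zaxis [ 0.02   0.005 -1.   ] q [-0.33  0.65  0.25  1.15  0.01 -0.48] F [0.4 0.8 0.6] gap 0.0512
units [ 0.027 -0.015  2.316] spin 0.001 up 0.1m= [-0.052  0.005 -2.499]
```

move_arm --pt "0.01 -0.015 0.8 0 0.4" --pt "0.01 0 0.8 0 0.4" --pt "0.01 0 0.4 0 0.4" --pt "0 0 0.3 0 0.4" --pt "0 0 0 0 0.4" --pt "0 0 0 0 0.4" --pt "0 0 0 0 1" --pt "0 0 0 0 1" --pt "0 0 0 0 1" --pt "0 0 0 0 1" --pt "0 0 0 0 1" --pt "0 0 0 0 1" --pt "0 0 0 0 1"

```text
time_s: 53.97
ee_pos: [0.6943, -0.2371, 0.0433]
ee_rot: [-0.072, 0.997, 0.0, 0.012]
ft_force: [0.0, -2.6, 6.5]
finger_gap: 0.0151
```

move_arm --pt "0.1 0 0 0 1" --pt "0.2 0 -0.004 0 1" --pt "0.2 0 -0.004 0 1" --pt "0.2 0 -0.004 0 1" --pt "0.2 0 -0.004 0 1" --pt "0.2 0 -0.004 0 1" --pt "0.2 0 -0.004 0 1" --pt "0.2 0 -0.004 0 1" --pt "0.2 0 -0.004 0 1" --pt "0.2 0 -0.004 0 1" --pt "0.2 0 -0.004 0 1" --pt "0.1 0 -0.004 0 1" --pt "0 0 0 0 1" --pt "0 0 0 0 1" --pt "0 0 0 0 1"

```text
time_s: 55.22
ee_pos: [0.6063, -0.2499, 0.0432]
ee_rot: [-0.072, 0.997, 0.0, 0.011]
ft_force: [-0.1, -2.0, 9.4]
finger_gap: 0.0149
```

```bash
python3 -c "
from h import *
st()
s=r.read_camera('side');cv2.imwrite('pics/s11.png',s);t=r.read_camera('top')
a=cv2.resize(s[100:220,220:340],(400,400),interpolation=cv2.INTER_CUBIC);b=cv2.resize(t[130:270,290:430],(400,400),interpolation=cv2.INTER_CUBIC)
cv2.imwrite('pics/v11.png',np.hstack([a,b]))"
```

```text
t55.2 tcp [ 0.6063 -0.2499  0.0432] A -171.7 zaxis [ 0.023  0.002 -1.   ] q [-0.4   0.59 -0.12  0.84  0.01 -0.54] F [-0.1 -2.   9.4] gap 0.0149
```

View pics/v11.png

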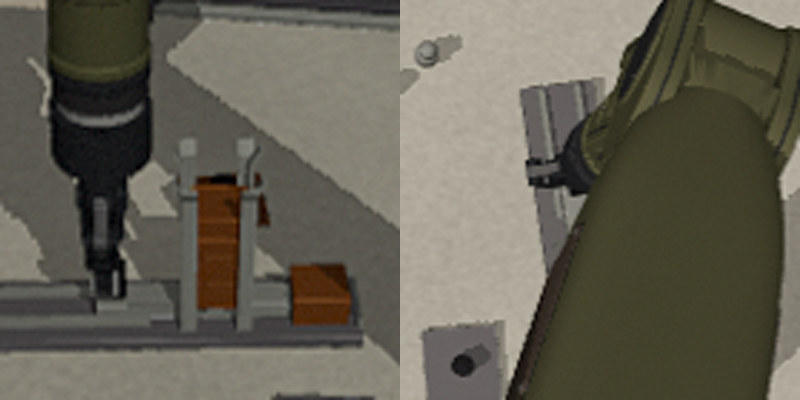

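The first block is out on the outlet deck and the rest are held up by the tongue. I'll give a small extra push, then draw the slide back.

move_arm --pt "0.06 0 0 0 1" --pt "0 0 0 0 1" --pt "0 0 0 0 1"

```text
time_s: 55.57
ee_pos: [0.6052, -0.2501, 0.0432]
ee_rot: [-0.072, 0.997, 0.0, 0.013]
ft_force: [2.8, -1.7, 7.6]
finger_gap: 0.0153
```

move_arm --pt "-0.1 0 0 0 1" --pt "-0.2 0 0.004 0 1" --pt "-0.2 0 0.004 0 1" --pt "-0.2 0 0.004 0 1" --pt "-0.2 0 0.004 0 1" --pt "-0.2 0 0.004 0 1" --pt "-0.2 0 0.004 0 1" --pt "-0.2 0 0.004 0 1" --pt "-0.2 0 0.004 0 1" --pt "-0.2 0 0.004 0 1" --pt "-0.2 0 0.004 0 1" --pt "-0.2 0 0.004 0 1" --pt "-0.08 0 0 0 1" --pt "0 0 0 0 1" --pt "0 0 0 0 1" --pt "0 0 0 0 1"

```text
time_s: 56.9
ee_pos: [0.6943, -0.237, 0.0431]
ee_rot: [-0.072, 0.997, 0.0, 0.008]
ft_force: [-8.0, -3.6, 12.0]
finger_gap: 0.0149
```

move_arm --pt "0 0 0 0 0.5" --pt "0 0 0 0 0.4" --pt "0 0 0 0 0.4" --pt "0 0 -0.5 0 0.3" --pt "-0.02 0 -0.9 0 0.2" --pt "-0.02 0 -0.9 0 0.2" --pt "-0.02 0 -0.9 0 0.2" --pt "-0.02 0 -0.9 0 0.2" --pt "0 0 -0.3 0 0.2" --pt "0 0 0 0 0.2" --pt "0 0 0 0 0.2"

```text
time_s: 57.82
ee_pos: [0.6975, -0.2353, 0.2173]
ee_rot: [-0.073, 0.997, 0.002, 0.011]
ft_force: [0.1, -0.6, -1.5]
finger_gap: 0.068
```

```bash
python3 -c "
from h import *
import m1
go(.431,-.274,.2,188.2)
s=r.read_camera('side');cv2.imwrite('pics/s12.png',s)
t=r.read_camera('top');cv2.imwrite('pics/t12.png',t)
for n,im,roi in(('top',t,(325,225,390,275)),('side',s,(295,165,340,205))):
  for c in m1.comps(im,m1.brown,15,roi): print(n,c.min(0),c.max(0),np.mean([c.min(0),c.max(0)],0),at(n,np.mean([c.min(0),c.max(0)],0),.044))
c,a,b=np.array([.4317,-.2739]),np.array([.9897,.143]),np.array([-.143,.9897])
for n in('top','side'): P=np.array([pix(n,[*(c+i*a*.023+j*b*.023),z]) for i in(1,-1) for j in(1,-1) for z in(.016,.044)]);print('pred',n,P.min(0),P.max(0))
for c in m1.comps(s,lambda b:(b[...,0]-b[...,2])>25,60): e=cv2.fitEllipse(c);print(e,at('side',e[0],.007))
m1.comps
g=m1.comps(s,lambda b:b.max(2)<28,20,(205,160,240,195))
for c in g: print('grip',c.min(0),c.max(0))
cv2.imwrite('pics/v12.png',cv2.resize(s[100:330,190:390],(600,600*230//200)[:2] if 0 else (520,598),interpolation=cv2.INTER_CUBIC))
"
```

```text
t57.8 tcp [ 0.6975 -0.2353  0.2173] A -171.7 zaxis [ 0.021  0.005 -1.   ] q [-0.33  0.64  0.44  1.36  0.01 -0.48] F [ 0.1 -0.6 -1.5] gap 0.068
units [ 6.739 -0.008  0.287] spin 0.001 up 0.1m= [-0.054  0.004 -2.499]
side [306.875 179.125] [324.875 196.875] [315.875 188.   ] [ 0.43235785 -0.26100794  0.044     ]
pred top [349.25781866 244.22975243] [369.73252098 262.67740961]
pred side [306.7196163  179.28985694] [325.76394145 198.38769714]
((302.43975830078125, 279.38043212890625), (41.37602996826172, 49.93645477294922), 97.66088104248047) [0.44543267 0.01550152 0.007     ]
((189.53016662597656, 258.7861328125), (16.88106346130371, 17.10407829284668), 45.29420852661133) [ 0.71716265 -0.01128943  0.007     ]
grip [215.375 177.875] [224.375 189.375]
```

View pics/v12.png

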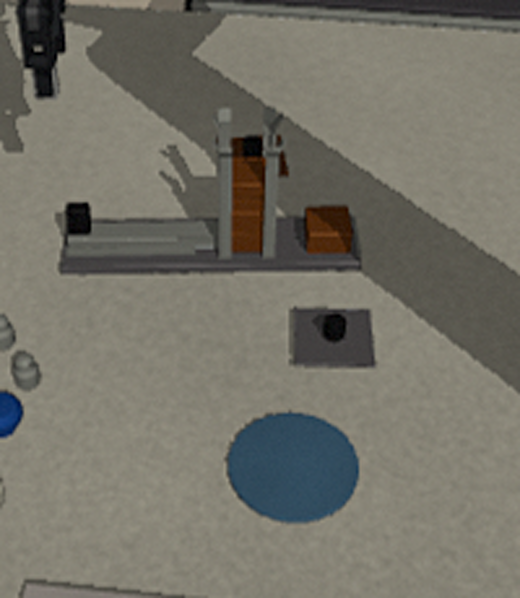

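The slide is home (same pixels as at the start), the stack has sunk to the deck, and the block at the outlet matches (0.432, -0.274). The saucer hasn't moved. I go for the block.

move_arm --pt "0.613 0 -0.01 0 0.2" --pt "0.613 0 -0.01 0 0.2" --pt "0.613 0 -0.01 0 0.2" --pt "0.613 0 -0.01 0 0.2" --pt "0.613 0 -0.01 0 0.2" --pt "0.613 0 -0.01 0 0.2" --pt "0.613 0 -0.01 0 0.2" --pt "0.613 0 -0.01 0 0.2" --pt "0.613 0 -0.01 0 0.2" --pt "0.613 0 -0.01 0 0.2" --pt "0.613 0 -0.01 0 0.2" --pt "0 0 0 0 0.2" --pt "0 0 0 0 0.2" --pt "0 0 0 0 0.2"

```text
time_s: 59.08
ee_pos: [0.4299, -0.2742, 0.2148]
ee_rot: [-0.072, 0.997, 0.002, 0.01]
ft_force: [0.3, 0.1, 0.3]
finger_gap: 0.0686
```

```bash
python3 -c "
from h import *
go(.4295,-.2745,.022,188.2)"
```

```text
t59.1 tcp [ 0.4299 -0.2742  0.2148] A -171.7 zaxis [ 0.019  0.006 -1.   ] q [-0.58  0.23 -0.22  1.11  0.02 -0.72] F [0.3 0.1 0.3] gap 0.0686
units [ 0.104 -0.024  4.818] spin 0.001 up 0.1m= [-0.049  0.008 -2.5  ]
```

move_arm --pt "0.03 -0.01 0.8 0 0.2" --pt "0.02 0 0.8 0 0.2" --pt "0.02 0 0.8 0 0.2" --pt "0.02 0 0.8 0 0.2" --pt "0.01 0 0.8 0 0.2" --pt "0 0 0.5 0 0.2" --pt "0 0 0.3 0 0.2" --pt "0 0 0 0 0.2" --pt "0 0 0 0 0.2" --pt "0 0 0 0 1" --pt "0 0 0 0 1" --pt "0 0 0 0 1" --pt "0 0 0 0 1" --pt "0 0 0 0 1" --pt "0 0 0 0 1"

```text
time_s: 60.33
ee_pos: [0.4314, -0.2753, 0.0253]
ee_rot: [-0.072, 0.997, 0.001, 0.012]
ft_force: [0.7, 0.7, 6.1]
finger_gap: 0.0445
```

move_arm --pt "0 0 -0.3 0 1" --pt "-0.01 0 -0.7 0 1" --pt "-0.02 0 -0.8 0 1" --pt "-0.02 0 -0.8 0 1" --pt "0 0 -0.4 0 1" --pt "0 0 0 0 1" --pt "0 0 0 0 1"

```text
time_s: 60.92
ee_pos: [0.4301, -0.2752, 0.1447]
ee_rot: [-0.072, 0.997, 0.001, 0.011]
ft_force: [-0.1, -0.6, -1.4]
finger_gap: 0.045
```

```bash
python3 -c "
from h import *
import m1
go(.4450,.0150,.13,188.2)
s=r.read_camera('side')
for c in m1.comps(s,lambda b:(b[...,0]-b[...,2])>25,60): e=cv2.fitEllipse(c);print(e,at('side',e[0],.007))
"
```

```text
t60.9 tcp [ 0.4301 -0.2752  0.1447] A -171.7 zaxis [ 0.022  0.004 -1.   ] q [-0.58  0.28 -0.35  0.93  0.01 -0.72] F [-0.1 -0.6 -1.4] gap 0.045
units [-1.396  7.127  0.401] spin 0.001 up 0.1m= [-5.500e-02  1.000e-03 -2.499e+00]
((302.4472961425781, 279.3781433105469), (41.32386016845703, 49.887451171875), 97.66915130615234) [0.44541611 0.01549305 0.007     ]
((189.5245361328125, 258.7781982421875), (16.868730545043945, 17.052644729614258), 48.43256759643555) [ 0.71718251 -0.01131132  0.007     ]
```

move_arm --pt "-0.127 0.648 0 0 1" --pt "-0.127 0.648 0 0 1" --pt "-0.127 0.648 0 0 1" --pt "-0.127 0.648 0 0 1" --pt "-0.127 0.648 0 0 1" --pt "-0.127 0.648 0 0 1" --pt "-0.127 0.648 0 0 1" --pt "-0.127 0.648 0 0 1" --pt "-0.127 0.648 0 0 1" --pt "-0.127 0.648 0 0 1" --pt "-0.127 0.648 0 0 1" --pt "0 0 0 0 1" --pt "0 0 0 0 1" --pt "0 0 0 0 1"

```text
time_s: 62.13
ee_pos: [0.4425, 0.0151, 0.1443]
ee_rot: [-0.073, 0.997, 0.001, 0.009]
ft_force: [-0.5, 0.7, -1.3]
finger_gap: 0.0446
```

```bash
python3 -c "
from h import *
import m1
go(.4450,.0150,.018,188.2)
s=r.read_camera('side')
c=max(m1.comps(s,lambda b:(b[...,0]-b[...,2])>25,60),key=len);print(c.min(0),c.max(0),'pred',[pix('side',[.445+.058*a,.015+.058*b,.007]).round(1) for a,b in((1,0),(-1,0),(0,1),(0,-1))])
"
```

```text
t62.1 tcp [0.4425 0.0151 0.1443] A -171.7 zaxis [ 0.017  0.004 -1.   ] q [ 0.03  0.17 -0.5   0.88  0.   -0.11] F [-0.5  0.7 -1.3] gap 0.0446
units [-0.006 -0.017  3.158] spin 0.001 up 0.1m= [-0.043  0.004 -2.5  ]
[277.625 258.625] [327.375 300.125] pred [array([277.4, 276.7]), array([328.2, 281.8]), array([300.6, 300.8]), array([304.5, 259.4])]
```

Saucer still in place. Lower, release and lift.

move_arm --pt "0 -0.01 0.8 0 1" --pt "0 0 0.8 0 1" --pt "0 0 0.7 0 1" --pt "0 0 0.4 0 1" --pt "0 0 0.25 0 1" --pt "0 0 0.15 0 1" --pt "0 0 0.05 0 1" --pt "0 0 0 0 1" --pt "0 0 0 0 1"

```text
time_s: 62.93
ee_pos: [0.447, 0.0152, 0.0202]
ee_rot: [-0.072, 0.997, 0.002, 0.011]
ft_force: [-0.1, -0.5, -2.1]
finger_gap: 0.045
```

move_arm --pt "0 0 0 0 0.25" --pt "0 0 0 0 0.25" --pt "0 0 0 0 0.25" --pt "0 0 -0.3 0 0.25" --pt "-0.02 0 -0.8 0 0.25" --pt "-0.02 0 -0.8 0 0.3" --pt "-0.02 0 -0.8 0 0.3" --pt "0 0 -0.4 0 0.3" --pt "0 0 0 0 0.3" --pt "0 0 0 0 0.3"

```text
time_s: 63.77
ee_pos: [0.4474, 0.0154, 0.145]
ee_rot: [-0.072, 0.997, 0.002, 0.012]
ft_force: [-0.6, 0.4, -0.3]
finger_gap: 0.0597
```

```bash
python3 -c "
from h import *
import m1
s=r.read_camera('side');t=r.read_camera('top');cv2.imwrite('pics/t13.png',t);cv2.imwrite('pics/s13.png',s)
c=max(m1.comps(s,lambda b:(b[...,0]-b[...,2])>25,60),key=len);print(c.min(0),c.max(0))
for c in m1.comps(s,m1.brown,60,(270,230,340,310)):print('block',c.min(0),c.max(0))
a,b=np.array([.9897,.143]),np.array([-.143,.9897])
P=np.array([pix('side',[*(np.array([.445,.015])+i*a*.023+j*b*.023),z]) for i in(1,-1) for j in(1,-1) for z in(.007,.035)]);print('pred',P.min(0),P.max(0))
for c in m1.comps(t,lambda b:b.max(2)<28,15,(295,240,330,275)): print('knob',cv2.fitEllipse(c),at('top',cv2.fitEllipse(c)[0],.03))
for c in m1.comps(s,lambda b:b.max(2)<28,15,(295,210,340,240)): print('knobS',cv2.minAreaRect(c),at('side',c.mean(0),.025))
go(.42,-.14,.13,188.2)
"
```

```text
[277.625 258.625] [327.375 300.375]
block [291.125 263.125] [312.125 285.875]
pred [292.07454897 263.42093011] [314.40860344 287.7952086 ]
knob ((311.46923828125, 257.3317565917969), (6.34778356552124, 6.613394260406494), 100.25553131103516) [ 0.41842899 -0.13807119  0.03      ]
knobS ((310.75, 224.5), (29.75, 23.25), 90.0) [ 0.4384079  -0.14552185  0.025     ]
t63.9 tcp [0.4454 0.0153 0.143 ] A -171.7 zaxis [ 0.019  0.005 -1.   ] q [ 0.03  0.17 -0.5   0.88  0.   -0.11] F [ 0.1  0.2 -0.4] gap 0.06
units [ 1.189 -3.753  0.293] spin 0.001 up 0.1m= [-0.048  0.005 -2.5  ]
```

move_arm --pt "0.18 -0.535 0 0 0.3" --pt "0.18 -0.535 0 0 0.3" --pt "0.18 -0.535 0 0 0.3" --pt "0.18 -0.535 0 0 0.3" --pt "0.18 -0.535 0 0 0.3" --pt "0.18 -0.535 0 0 0.3" --pt "0.18 -0.535 0 0 0.3" --pt "0 0 0 0 0.3" --pt "0 0 0 0 0.3" --pt "0 0 0 0 0.3"

```text
time_s: 64.7
ee_pos: [0.4171, -0.1396, 0.1413]
ee_rot: [-0.072, 0.997, 0.002, 0.009]
ft_force: [0.4, -0.1, 0.3]
finger_gap: 0.0597
```

```bash
python3 -c "
from h import *
go(.4184,-.139,.0175)
"
```

```text
t64.7 tcp [ 0.4171 -0.1396  0.1413] A -171.7 zaxis [ 0.018  0.006 -1.   ] q [-0.33  0.17 -0.51  0.88  0.01 -0.48] F [ 0.4 -0.1  0.3] gap 0.0597
units [0.023 0.    3.095] spin -0.000 up 0.1m= [-0.046  0.009 -2.5  ]
```

move_arm --pt "0.01 0 0.8 0 0.3" --pt "0.01 0 0.8 0 0.3" --pt "0 0 0.7 0 0.3" --pt "0 0 0.5 0 0.3" --pt "0 0 0.25 0 0.3" --pt "0 0 0.03 0 0.3" --pt "0 0 0 0 0.3" --pt "0 0 0 0 1" --pt "0 0 0 0 1" --pt "0 0 0 0 1" --pt "0 0 0 0 1" --pt "0 0 0 0 1" --pt "0 0 0 0 1"

```text
time_s: 65.78
ee_pos: [0.4208, -0.1399, 0.0204]
ee_rot: [-0.072, 0.997, 0.001, 0.011]
ft_force: [-1.0, 2.0, 5.1]
finger_gap: 0.0198
```

move_arm --pt "0 0 -0.3 0 1" --pt "-0.02 0 -0.8 0 1" --pt "-0.02 0 -0.8 0 1" --pt "-0.02 0 -0.8 0 1" --pt "-0.02 0 -0.8 0 1" --pt "-0.02 0 -0.8 0 1" --pt "-0.02 0 -0.8 0 1" --pt "0 0 -0.2 0 1" --pt "0 0 0 0 1" --pt "0 0 0 0 1" --pt "0 0 0 0 1"

```text
time_s: 66.7
ee_pos: [0.419, -0.1397, 0.2297]
ee_rot: [-0.072, 0.997, 0.002, 0.009]
ft_force: [0.3, 1.0, -0.5]
finger_gap: 0.0195
```

```bash
python3 -c "
from h import *
go(.5165,-.2618,.228,188.2)
"
```

```text
t66.7 tcp [ 0.419  -0.1397  0.2297] A -171.7 zaxis [ 0.017  0.006 -1.   ] q [-0.33  0.11 -0.34  1.11  0.01 -0.47] F [ 0.3  1.  -0.5] gap 0.0195
units [-1.976 -3.37   0.067] spin 0.001 up 0.1m= [-0.045  0.008 -2.5  ]
```

move_arm --pt "-0.338 -0.562 0 0 1" --pt "-0.338 -0.562 0 0 1" --pt "-0.338 -0.562 0 0 1" --pt "-0.338 -0.562 0 0 1" --pt "-0.338 -0.562 0 0 1" --pt "-0.338 -0.562 0 0 1" --pt "0 0 0 0 1" --pt "0 0 0 0 1" --pt "0 0 0 0 1"

```text
time_s: 67.45
ee_pos: [0.5185, -0.261, 0.2306]
ee_rot: [-0.072, 0.997, 0.003, 0.008]
ft_force: [-1.2, 0.4, -1.6]
finger_gap: 0.0197
```

```bash
python3 -c "
from h import *
go(.5192,-.262,.175,188.2)
s=r.read_camera('side')
cv2.imwrite('pics/v14.png',cv2.resize(s[90:210,220:340],(600,600),interpolation=cv2.INTER_CUBIC))
"
```

```text
t67.5 tcp [ 0.5185 -0.261   0.2306] A -171.7 zaxis [ 0.016  0.007 -1.   ] q [-0.47  0.35 -0.01  1.2   0.01 -0.62] F [-1.2  0.4 -1.6] gap 0.0197
units [ 0.01  -0.034  1.39 ] spin 0.001 up 0.1m= [-0.042  0.012 -2.5  ]
```

View pics/v14.png

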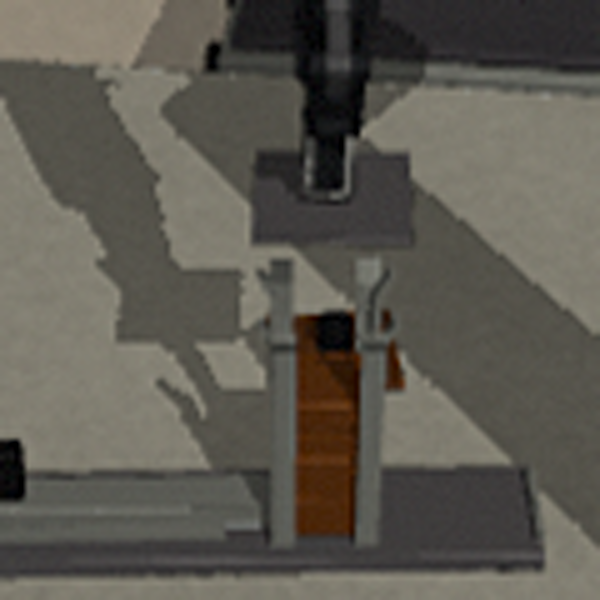

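The cap hangs centred over the column to within about 2 mm and the stack is flat. Lower it.

move_arm --pt "-0.02 -0.034 0.4 0 1" --pt "0 0 0.4 0 1" --pt "0 0 0.3 0 1" --pt "0 0 0.2 0 1" --pt "0 0 0.1 0 1" --pt "0 0 0 0 1" --pt "0 0 0 0 1"

```text
time_s: 68.08
ee_pos: [0.522, -0.2625, 0.1771]
ee_rot: [-0.073, 0.997, 0.002, 0.01]
ft_force: [-0.0, -0.5, -1.3]
finger_gap: 0.0196
```

move_arm --pt "0.03 0 0.05 0 1" --pt "0 0 0.04 0 1" --pt "0 0 0 0 1" --pt "0 0 0 0 1"

```text
time_s: 68.42
ee_pos: [0.5211, -0.263, 0.1734]
ee_rot: [-0.072, 0.997, 0.002, 0.01]
ft_force: [0.4, 0.4, -1.2]
finger_gap: 0.0197
```

move_arm --pt "0 0 0.03 0 1" --pt "0 0 0 0 1" --pt "0 0 0 0 0.6" --pt "0 0 0 0 0.5" --pt "0 0 0 0 0.4" --pt "0 0 0 0 0.4" --pt "0 0 -0.3 0 0.4" --pt "-0.01 0 -0.6 0 0.4" --pt "-0.01 0 -0.8 0 0.4" --pt "-0.01 0 -0.8 0 0.4" --pt "0.5 0 -0.4 0 0.4" --pt "0.8 0 0 0 0.4" --pt "0.8 0 0 0 0.4" --pt "0.8 0 0 0 0.4" --pt "0.8 0 0 0 0.4" --pt "0 0 0 0 0.4" --pt "0 0 0 0 0.4" --pt "0 0 0 0 0.4"

```text
time_s: 69.92
ee_pos: [0.374, -0.2849, 0.2851]
ee_rot: [-0.072, 0.997, 0.001, 0.011]
ft_force: [0.0, 0.5, 0.0]
finger_gap: 0.0509
```

```bash
python3 -c "
from h import *
import m1
st()
s=r.read_camera('side');t=r.read_camera('top')
for c in m1.comps(s,lambda b:(b[...,0]-b[...,2])>25,60): print('blue',c.min(0),c.max(0))
for c in m1.comps(s,m1.brown,60,(270,230,340,310)):print('block',c.min(0),c.max(0))
for c in m1.comps(s,lambda b:b.max(2)<28,20,(205,130,310,195)): print('black',c.min(0),c.max(0))
for c in m1.comps(t,m1.brown,60,(230,220,290,280)):print('top block',c.mean(0),at('top',c.mean(0),.035))
a=cv2.resize(s[120:320,170:350],(360,400),interpolation=cv2.INTER_CUBIC);b=cv2.resize(t[130:285,220:420],(440,341),interpolation=cv2.INTER_CUBIC)
b=cv2.copyMakeBorder(b,0,59,0,0,cv2.BORDER_CONSTANT)
cv2.imwrite('pics/v15.png',np.hstack([a,b]))
"
```

```text
t69.9 tcp [ 0.374  -0.2849  0.2851] A -171.7 zaxis [ 0.021  0.004 -1.   ] q [-0.66  0.14 -0.16  1.26  0.02 -0.81] F [0.  0.5 0. ] gap 0.0509
blue [277.625 258.625] [327.375 300.375]
blue [180.625 250.375] [198.125 267.625]
block [291.125 263.125] [312.125 285.875]
black [215.375 177.875] [224.375 189.375]
black [279.875 138.375] [288.875 148.875]
top block [257.21436 245.75372] [0.44849685 0.01630843 0.035     ]
```

View pics/v15.png

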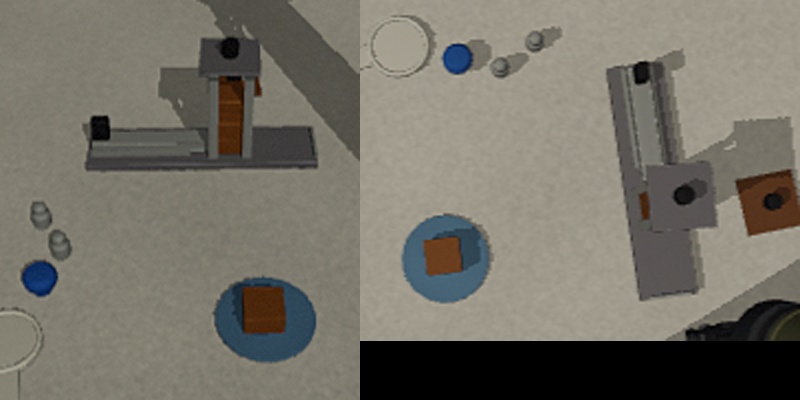

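The cap is seated, with its knob in the same pixel rows as at the start, and the slide is home. The block lies flat, about 4 mm from the saucer's centre, and the bystanders are untouched. Handing in.

```bash
python3 -c "
from station import r
print(r.job_done(), r.observe()['time_s'])"
```

```text
the job is handed in; nothing more can be done
the job is handed in; nothing more can be done
```

The job is done and was handed in at about 70 s of the 210 s allowed. The station gives no verdict.

I took the cap off and loaded three thick blocks, then two thin ones. I then pushed the slide fully forward and drew it home, set the thick block that came out on the saucer, and put the cap back.

**Last checks:**
- **Cap:** its knob is within half a pixel of its starting rows and less than a pixel aside. I take it as seated from that; I did not measure its tilt.
- **Slide:** its grip is at exactly its starting pixels, so it is home.
- **Block on the saucer:** it lies flat, about 4 mm from the saucer's middle. The saucer had not moved.
- **Remaining blocks:** the four left sat flat in the column when viewed just before capping.
- **Bystanders:** the lid knob was at its starting pixels. The weights and spoon rest looked undisturbed in the last picture; I did not measure them.

**What went wrong:** early on, joint 6 ran into its limit and left the tool tilted by 5°. I took most of this out by working against the opposite limit. About 1.2° remained, and I allowed for it in the later moves.

**Where readings disagreed:** the cap plate's corners gave a yaw about 5° off that of the dispenser's base edge. I used the base edge, and everything fitted.

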